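# Un-nest washed dishes into dryer rows and turn on full heat

### The job

The washed glass dishes were left nested mouth down on the draining mat, where they cannot dry: pull them apart and stand every one, still mouth down, between the rails of the row for its own size on the dryer (large in the widest-set rails, small in the closest-set), setting the glass down rather than dropping it. Only when all of them are standing in their rows, turn the dryer's heat knob clockwise all the way to its stop, and let go. Do not disturb the egg stand, the steel jar or the screw jar.

Things in the scene. Friction and masses are not known exactly. Their poses are not given: they have to be found in the camera images.
- large1_centre (a point): large clear glass dish (straight-sided cup) no. 1, 64 mm in diameter, 38 mm tall, wall 3 mm, standing mouth down (flat closed bottom on top), at the start on the mat alone or nested (shorter ones under taller, nearly one axis, all rims on the mat, about 4 mm clear all round; the outermost must be lifted straight off first). May be absent. Point: its centre, half-way up; z up while mouth down.
- large2_centre (a point): large clear glass dish (straight-sided cup) no. 2, 64 mm in diameter, 38 mm tall, wall 3 mm, standing mouth down (flat closed bottom on top), at the start on the mat alone or nested (shorter ones under taller, nearly one axis, all rims on the mat, about 4 mm clear all round; the outermost must be lifted straight off first). May be absent. Point: its centre, half-way up; z up while mouth down.
- large3_centre (a point): large clear glass dish (straight-sided cup) no. 3, 64 mm in diameter, 38 mm tall, wall 3 mm, standing mouth down (flat closed bottom on top), at the start on the mat alone or nested (shorter ones under taller, nearly one axis, all rims on the mat, about 4 mm clear all round; the outermost must be lifted straight off first). May be absent. Point: its centre, half-way up; z up while mouth down.
- row_large: drying row for the large dishes: perforated steel strip 240 mm long (x), 80 mm wide (y), fixed on the dryer, with two rails along it and a stop across each end; rails 74 mm apart inside (the widest-set pair). Origin: middle of its underside; z up. Dishes stand on its face at z = 3 mm; rails and stops 3 mm thick, tops at z = 9 mm. Room for three dishes one behind the other.
- medium1_centre (a point): medium clear glass dish (straight-sided cup) no. 1, 50 mm in diameter, 32 mm tall, wall 3 mm, standing mouth down (flat closed bottom on top), at the start on the mat alone or nested (shorter ones under taller, nearly one axis, all rims on the mat, about 4 mm clear all round; the outermost must be lifted straight off first). May be absent. Point: its centre, half-way up; z up while mouth down.
- medium2_centre (a point): medium clear glass dish (straight-sided cup) no. 2, 50 mm in diameter, 32 mm tall, wall 3 mm, standing mouth down (flat closed bottom on top), at the start on the mat alone or nested (shorter ones under taller, nearly one axis, all rims on the mat, about 4 mm clear all round; the outermost must be lifted straight off first). May be absent. Point: its centre, half-way up; z up while mouth down.
- medium3_centre (a point): medium clear glass dish (straight-sided cup) no. 3, 50 mm in diameter, 32 mm tall, wall 3 mm, standing mouth down (flat closed bottom on top), at the start on the mat alone or nested (shorter ones under taller, nearly one axis, all rims on the mat, about 4 mm clear all round; the outermost must be lifted straight off first). May be absent. Point: its centre, half-way up; z up while mouth down.
- row_medium: drying row for the medium dishes: perforated steel strip 240 mm long (x), 80 mm wide (y), fixed on the dryer, with two rails along it and a stop across each end; rails 60 mm apart inside (the middle pair). Origin: middle of its underside; z up. Dishes stand on its face at z = 3 mm; rails and stops 3 mm thick, tops at z = 9 mm. Room for three dishes one behind the other.
- small1_centre (a point): small clear glass dish (straight-sided cup) no. 1, 36 mm in diameter, 26 mm tall, wall 3 mm, standing mouth down (flat closed bottom on top), at the start on the mat alone or nested (shorter ones under taller, nearly one axis, all rims on the mat, about 4 mm clear all round; the outermost must be lifted straight off first). May be absent. Point: its centre, half-way up; z up while mouth down.
- small2_centre (a point): small clear glass dish (straight-sided cup) no. 2, 36 mm in diameter, 26 mm tall, wall 3 mm, standing mouth down (flat closed bottom on top), at the start on the mat alone or nested (shorter ones under taller, nearly one axis, all rims on the mat, about 4 mm clear all round; the outermost must be lifted straight off first). May be absent. Point: its centre, half-way up; z up while mouth down.
- small3_centre (a point): small clear glass dish (straight-sided cup) no. 3, 36 mm in diameter, 26 mm tall, wall 3 mm, standing mouth down (flat closed bottom on top), at the start on the mat alone or nested (shorter ones under taller, nearly one axis, all rims on the mat, about 4 mm clear all round; the outermost must be lifted straight off first). May be absent. Point: its centre, half-way up; z up while mouth down.
- row_small: drying row for the small dishes: perforated steel strip 240 mm long (x), 80 mm wide (y), fixed on the dryer, with two rails along it and a stop across each end; rails 46 mm apart inside (the closest-set pair). Origin: middle of its underside; z up. Dishes stand on its face at z = 3 mm; rails and stops 3 mm thick, tops at z = 9 mm. Room for three dishes one behind the other.
- dryer: flat glassware dryer, fixed to the bench: white body 270 mm long (its x), its y from -181 to 172 mm, deck 45 mm high, three rows side by side on it, 82 mm apart (y = -37, 45, 127 mm), their order differs; red control panel 60 mm high on its -y side with the heat knob. Origin: underside, z up.
- heat (a joint): angle of the heat knob (rad): 0 at the fully anticlockwise stop, grows as the knob is turned clockwise seen from above, 4.5 at the fully clockwise stop (full heat). Turns with light friction (0.05 N m) and stays where it is left.
- heat_grip (a point): grip point of the heat knob, on its upright axis. A black knob with a pinch bar 42 mm long, 14 mm thick; the point lies 7 mm below the bar's top, and the bar reaches 23 mm down from it to a skirt 44 mm across. The point's x axis runs along the bar and turns with the knob, its y axis across the bar; z up.
- mat: blue-grey rubber draining mat, 250 x 230 mm, 4 mm thick, fixed; origin at the middle of its underside. At the start all dishes stand on it, in up to three nests.
- egg_stand: bystander: brown egg in a white plastic stand, 52 mm across, 73 mm tall; origin at its underside
- steel_jar: bystander: lidded steel jar, 88 mm across, 92 mm tall; origin at its underside
- screw_jar: bystander: white plastic screw jar with orange lid, 64 mm across, 60 mm tall; origin at its underside
Things that resemble listed ones, but are neither listed nor needed, are in the scene too. Leave any black look-alike of the part that bears large2_centre alone.

How it is judged:
By the outcome, as a careful person would: the job done as asked, in the order asked, and still so for the second after the job is handed in, with the robot touching nothing.
Of large1, medium1, small1, large2, medium2, small2, large3, medium3, small3 only 6 to 8 are there at a start; the rules pass over those that are not, and their reading is None.
At some moment in a run one of large1, medium1, small1, large2, medium2, small2, large3, medium3, small3 may be knocked a few centimetres aside while the robot is not near it.
It also fails if it takes over 210 s, if anything falls off the work surface, if the arm or the gripper's body presses on something with over 40 N, if the wrist force passes 120 N, or if a joint passes its speed limit or range.

### The arm

A 6-joint arm with a two-finger parallel gripper is mounted at the origin on the work surface. World frame = base frame: x ahead of the robot, y to its left, z up, the work surface at z = 0. Lengths are in m, angles in degrees, forces in N, time in s.
With the tool pointing down it reaches from about 0.4 to 0.825 m from the base axis. Payload 7 kg.
Tool frame: the origin (TCP) lies at the very end of the fingers, on their centre line; the grasp point (between the pads) lies 19 mm behind it; z points along the fingers, y is the direction in which the jaws open and shut (so a half turn about z gives the same grasp; the last joint's range is limited). The gripper opens to 88 mm and grips with 3 to 60 N. Pads are 19 mm wide; open, the fingers measure 130 mm over their backs; the gripper's body (78 mm by 193 mm) begins 47 mm behind the grasp point.
Start: joints at [81.996, 20.546, 0.682, 0, -70.136, -16.507], TCP at [0.28, 0.614, 0.227] pointing down, gripper open.
Joint ranges: [-176.03, 176.03], [-82.01, 121.73], [-58.28, 71.71], [-173.87, 95.51], [-174.79, -0.11], [-173.66, 173.66]. Speed limits (degrees/s): [136.94, 136.94, 172.46, 180, 180, 180].

### API

Orientations are given as [roll, pitch, yaw] about the fixed x, y, z axes, in that order (R = Rz(yaw) Ry(pitch) Rx(roll)).
In Python, from plant import telemetry, snapshot, calibration, workorder gives the robot as it stands. The module is installed in compiled form; this text tells all that it offers.
- The arm moves only by the tool step_arm, never from a script. Its argument "plan" is text: rows parted by semicolons, each of 7 numbers parted by spaces: the finger opening in cm, from 0 to 8.76, then the shift along the tool's x, y, z in cm, then the turn, a rotation vector about the tool's x, y, z in degrees. A call has 1 to 12 rows; each row shifts and turns the commanded pose from where the row before left it, along the tool's axes as they then stand; what a row does not reach is not made up. A row lasts 1/12 s, in which the tool goes at most 41.7 mm and 7.16 degrees, less where a joint would pass 70% of its speed; a pose out of reach is approached as far as the arm can. A call with a gripper value outside its range is refused whole. The fingers move at their own pace and stop on an object; the grip force is fixed at half the most. Time passes only in rows, so rows that do not move let the fingers close. It gives the time, the measured TCP pose, the force and the opening at its end, in the units of the state.
- telemetry.get_obs(): the state, without advancing time (a new reading comes with each control period).
- snapshot(name): name is "scene" or "side" or "wrist"; returns the picture (400x640x3 uint8, blue, green, red); there is no depth.
- calibration(name): a dict with "K" (3x3 intrinsics, pixels), "k1" (the pictures are not rectified: a ray, as slopes to the right and down, at radius r is drawn at 1 + k1 r^2 times it, then the intrinsics apply), "camera_from_world" (4x4, takes a point from world to camera coordinates). Camera axes: x right, y up, looking along -z (the intrinsics and any distortion apply to the point x, -y, -z); pixel columns grow to the right and rows downward; lengths in m; the calibration is good to about 2 mm. A picture is of the moment at which its call begins: read the wrist's pose just before it. calibration takes no time and is no camera call; for the wrist camera it gives the pose at the moment of the call.
- workorder.close_job(): hands the job in, once; it reports no verdict.
The state is a dict: "clock": time; "joint_pos": joint angles; "qvel": joint speeds; "tau": joint torques, N m; "tool_pos": TCP position; "orientation": TCP orientation; "force": force on the tool from outside, world axes, zero at the start; "moment": the same for the moment, N m; "opening": finger opening in m.
Only numpy, scipy, OpenCV 4.12 (cv2) and the standard library are available. Lean on these libraries where they do the work, as an engineer would, in place of code of your own. Each camera call takes 0.05 s, during which the arm holds its last target.

## Working session

There is one attempt and no reset: what is moved stays moved. The work goes in short steps, Python scripts to look and compute and a tool call to move; the robot and the scene stay as the last step left them, time stands still between calls to the robot, and variables do not carry over. Pictures are saved under pics/ and viewed, and the job is handed in when it is done.

Besides the shell and the picture viewer there is one more tool, called after ">>>" by a JSON object that holds its "fn" and its "kwargs", one argument or row to a line. step_arm: Moves the arm, as the interface text tells. Its arguments: {"type":"object","properties":{"plan":{"type":"string"}},"required":["plan"]}

```bash
mkdir -p pics
cat > h.py <<'E'
import numpy as np, cv2
from plant import telemetry, snapshot, calibration, workorder
def ray(cal,u,v):
    K=np.array(cal["K"]);k1=cal["k1"];T=np.array(cal["camera_from_world"])
    x=(u-K[0,2])/K[0,0];y=(v-K[1,2])/K[1,1]
    rd=np.hypot(x,y);r=rd
    for _ in range(30): r=rd/(1+k1*r*r)
    s=r/rd if rd>0 else 1
    d=np.array([x*s,-y*s,-1.0]);R=T[:3,:3]
    return -R.T@T[:3,3], R.T@d
def onz(cal,u,v,z):
    c,d=ray(cal,u,v);t=(z-c[2])/d[2];return c+t*d
def proj(cal,p):
    K=np.array(cal["K"]);k1=cal["k1"];T=np.array(cal["camera_from_world"])
    q=T[:3,:3]@np.array(p)+T[:3,3];x=q[0]/-q[2];y=-q[1]/-q[2];f=1+k1*(x*x+y*y)
    return K[0,0]*x*f+K[0,2],K[1,1]*y*f+K[1,2]
def st():
    o=telemetry.get_obs();print({k:np.round(o[k],4).tolist() for k in("clock","tool_pos","orientation","force","opening")});return o
E
python3 - <<'E'
from h import *
st()
for n in("scene","side","wrist"):
    cv2.imwrite(f"pics/{n}0.png",snapshot(n));c=calibration(n)
    C,d=ray(c,320,200);print(n,np.round(C,3),np.round(d,2),c["k1"],np.array(c["K"])[0,0])
E
```

```text
{'clock': 0.0, 'tool_pos': [0.2799, 0.6137, 0.2256], 'orientation': [179.9047, -0.0072, -24.5189], 'force': [0.1858, -0.1333, 0.3593], 'opening': 0.0874}
scene [0.853 0.44  0.861] [-0.34 -0.52 -0.78] -0.0802468488333829 443.1175738398626
side [0.463 0.726 0.654] [ 0.06 -0.8  -0.59] -0.11837263112634827 448.22117167654085
wrist [0.341 0.585 0.385] [-0.24  0.09 -0.97] 0.0007981260915703203 334.7870286318517
```

View pics/scene0.png

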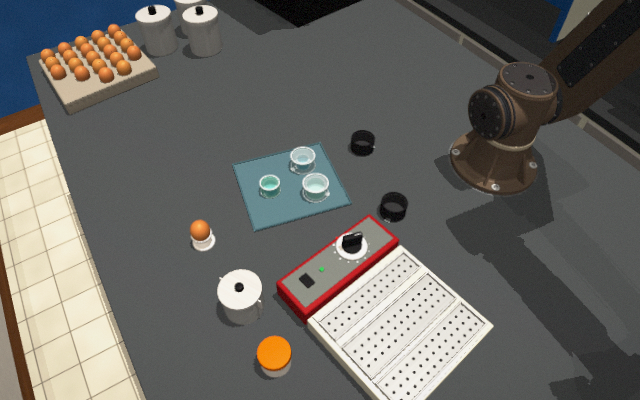

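View pics/side0.png

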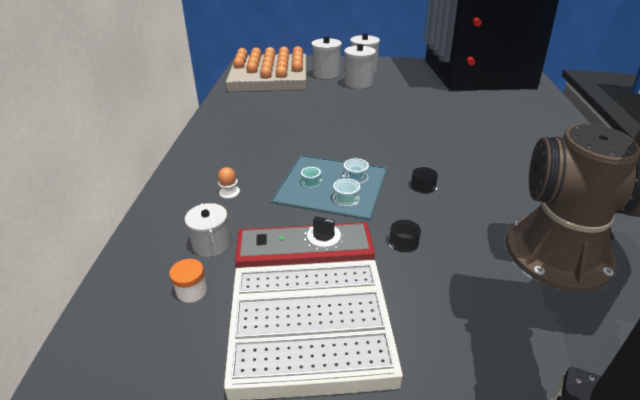

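View pics/wrist0.png

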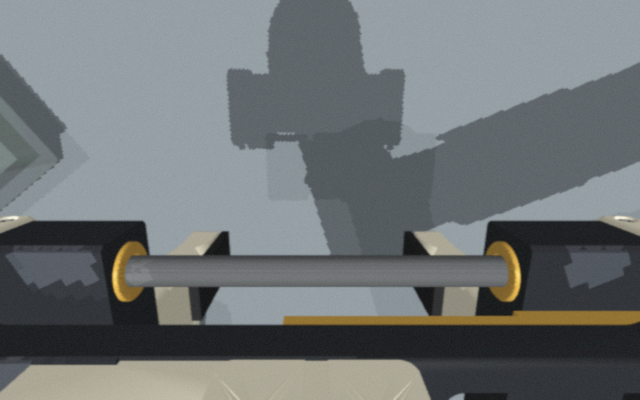

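The mat has three nests (scene 303,160; 316,187; 270,185). The black cups (362,142; 394,207) are the look-alikes. I'll enlarge and localise the corners.

Run:
```python
from h import *
a=cv2.imread("pics/scene0.png");b=cv2.imread("pics/side0.png")
x=cv2.resize(a[130:240,225:355],None,fx=6,fy=5.4,interpolation=cv2.INTER_CUBIC)
cv2.imwrite("pics/c1.png",cv2.resize(a[135:235,225:355],(780,600),interpolation=cv2.INTER_CUBIC))
cv2.imwrite("pics/c2.png",cv2.resize(b[150:220,270:390],(800,467),interpolation=cv2.INTER_CUBIC))
cv2.imwrite("pics/c3.png",cv2.resize(a[210:400,270:500],(726,600),interpolation=cv2.INTER_CUBIC))
cv2.imwrite("pics/c4.png",cv2.resize(b[215:395,220:400],(600,600),interpolation=cv2.INTER_CUBIC))
```

```text
(no output)
```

View pics/c1.png

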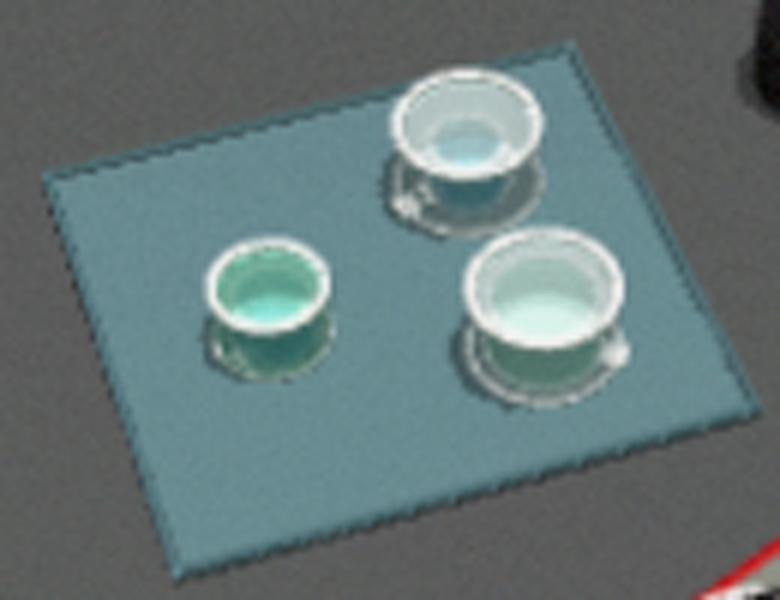

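View pics/c2.png

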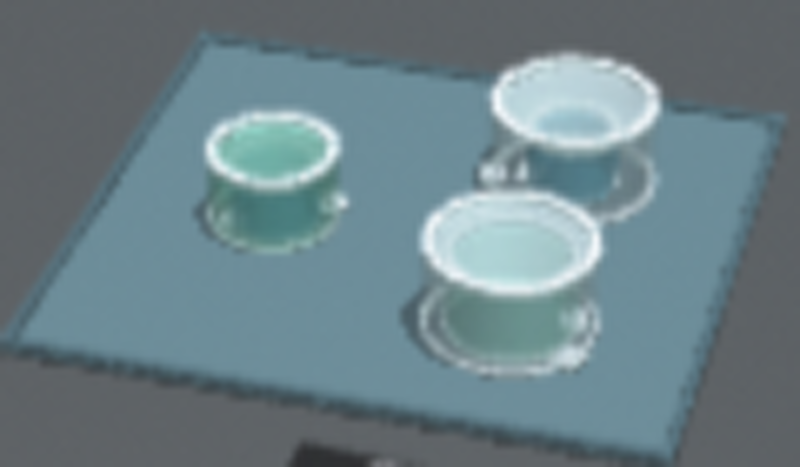

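View pics/c3.png

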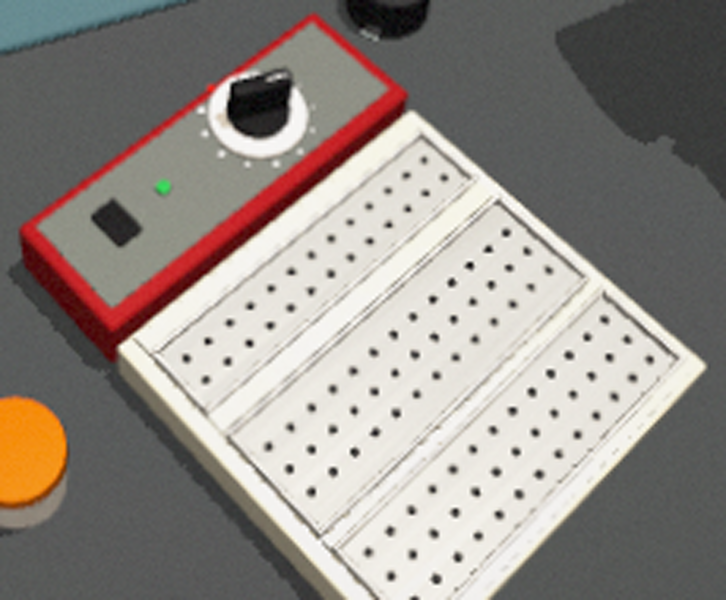

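View pics/c4.png

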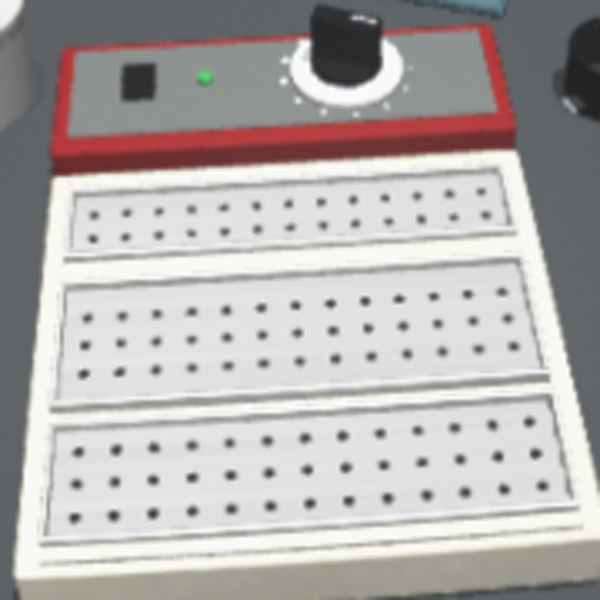

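Run:
```python
from h import *
cs=calibration("scene");cd=calibration("side")
f4=lambda x,y:(220+x*.3-.35,215+y*.3-.35)
f3=lambda x,y:(270+x*230/726-.35,210+y*190/600-.35)
R={"near":[(93,215),(480,190),(93,238),(486,215)],"mid":[(87,317),(502,292),(84,373),(513,346)],"far":[(78,452),(530,421),(75,518),(542,486)]}
for n,l in R.items():
    p=np.array([onz(cd,*f4(*q),.048) for q in l]);print(n,np.round(p[:,:2],4).tolist(),"mean",np.round(p.mean(0),4))
R={"near":[(186,358),(425,160),(206,379),(445,178)],"mid":[(268,447),(506,232),(311,492),(549,270)]}
for n,l in R.items():
    p=np.array([onz(cs,*f3(*q),.048) for q in l]);print("scene",n,np.round(p[:,:2],4).tolist(),"mean",np.round(p.mean(0),4))
for q in[(705,367),(120,345),(412,112)]: print("deck",np.round(onz(cs,*f3(*q),.045),4))
for q in[(18,578)]: print("deck side",np.round(onz(cd,*f4(*q),.045),4))
# nests: top rings (crop c1: 6x)
g=lambda x,y:(225+x/6-.4,135+y/6-.4)
g2=lambda x,y:(270+x*.15-.4,150+y*.15-.4)
for n,(x,y,w,h),zt,(x2,y2,w2,h2) in [("A",(467,125,152,114),.042,(575,103,168,100)),("B",(545,288,160,122),.042,(511,244,180,106)),("C",(268,286,124,98),.036,(273,151,136,78))]:
  for cal,ff,X,Y,W in((cs,g,x,y,w),(cd,g2,x2,y2,w2)):
    c=onz(cal,*ff(X,Y),zt);l=onz(cal,*ff(X-W/2,Y),zt);r=onz(cal,*ff(X+W/2,Y),zt)
    print(n,np.round(c,4),"diam",round(np.linalg.norm(l-r),4))
print("knob",onz(cs,*f3(262,78),.105),onz(cd,*f4(346,10),.105))
```

```text
near [[0.6446, 0.1626], [0.4309, 0.1294], [0.6412, 0.1795], [0.4277, 0.1484]] mean [0.5361 0.155  0.048 ]
mid [[0.6334, 0.2341], [0.4197, 0.203], [0.6278, 0.2695], [0.4146, 0.2381]] mean [0.5239 0.2362 0.048 ]
far [[0.6214, 0.3157], [0.4072, 0.2832], [0.6155, 0.3512], [0.4026, 0.3193]] mean [0.5117 0.3173 0.048 ]
scene near [[0.6437, 0.1607], [0.4296, 0.1296], [0.6409, 0.1785], [0.4271, 0.1479]] mean [0.5353 0.1542 0.048 ]
scene mid [[0.6336, 0.2335], [0.4194, 0.2012], [0.628, 0.269], [0.4141, 0.2374]] mean [0.5238 0.2353 0.048 ]
deck [0.3749 0.3409 0.045 ]
deck [0.6728 0.1306 0.045 ]
deck [0.411  0.0934 0.045 ]
deck side [0.6357 0.3819 0.045 ]
A [ 0.4489 -0.258   0.042 ] diam 0.0653
A [ 0.4484 -0.2543  0.042 ] diam 0.0647
B [ 0.4701 -0.1616  0.042 ] diam 0.0653
B [ 0.4707 -0.1576  0.042 ] diam 0.0646
C [ 0.5631 -0.2275  0.036 ] diam 0.051
C [ 0.5625 -0.2232  0.036 ] diam 0.0518
knob [0.51008709 0.04528552 0.105     ] [0.51159835 0.04368071 0.105     ]
```

Run:
```python
from h import *
a=cv2.imread("pics/scene0.png");b=cv2.imread("pics/side0.png")
cs=calibration("scene");cd=calibration("side")
th=np.radians(8.6);ex=np.array([np.cos(th),np.sin(th)]);ey=np.array([-np.sin(th),np.cos(th)])
m=np.array([.5239,.2358]) # dryer y=45
O=m-ey*.045
print("O",O)
# rectified view of dryer at z=.054 : pixel 2px/mm
for n,im,cal in(("s",a,cs),("d",b,cd)):
    X,Y=np.meshgrid(np.arange(-.14,.14,.0005),np.arange(-.19,.18,.0007))
    u=np.zeros(X.shape,np.float32);v=u.copy()
    T=np.array(cal["camera_from_world"]);K=np.array(cal["K"])
    P=np.stack([O[0]+X*ex[0]+Y*ey[0],O[1]+X*ex[1]+Y*ey[1],np.full(X.shape,.054)],-1)
    q=P@T[:3,:3].T+T[:3,3];x=q[...,0]/-q[...,2];y=q[...,1]/q[...,2];f=1+cal["k1"]*(x*x+y*y)
    u=(K[0,0]*x*f+K[0,2]).astype(np.float32);v=(K[1,1]*y*f+K[1,2]).astype(np.float32)
    w=cv2.remap(im,u,v,cv2.INTER_CUBIC)
    for yy in(-.037,.045,.127):
        for s,c in((.023,(0,0,255)),(.030,(0,200,0)),(.037,(255,0,0))):
            for sg in(1,-1):
                r=int((yy+sg*s+.19)/.0007);cv2.line(w,(0,r),(40,r),c,1)
    cv2.imwrite(f"pics/rect_{n}.png",w)
```

```text
O [0.53062909 0.19130596]
```

View pics/rect_s.png

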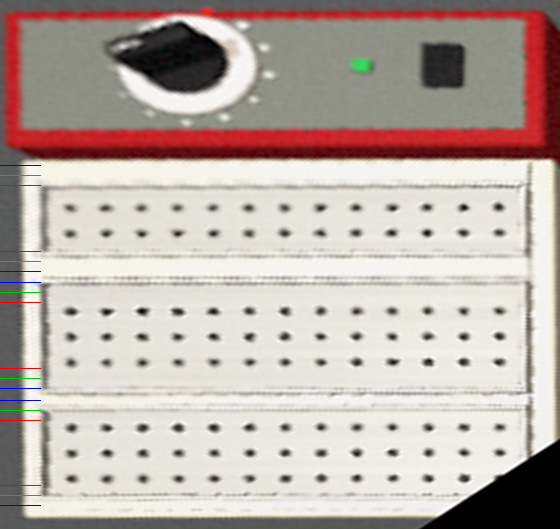

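View pics/rect_d.png

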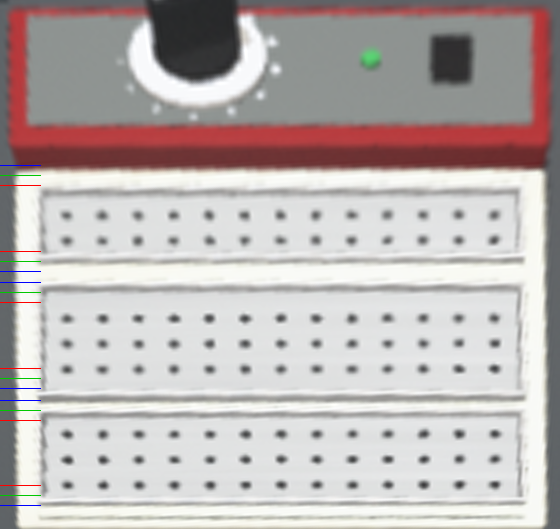

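Three nests: A (large, .449,-.256), B (large, .470,-.160), C (medium, .563,-.225). The rows run small, large, medium outward from the panel, confirmed by rail widths in both rectified views. The dryer yaw is about 8.6°. I'll use a jaw direction along dryer x throughout (tool yaw −81.4°).

>>> {"fn": "step_arm", "kwargs": {
  "plan": "8.7 0 0 0 0 0 7.1;8.7 0 0 0 0 0 7.1;8.7 0 0 0 0 0 7.1;8.7 0 0 0 0 0 7.1;8.7 0 0 0 0 0 7.1;8.7 0 0 0 0 0 7.1;8.7 0 0 0 0 0 7.1;8.7 0 0 0 0 0 7.1"
}}

```text
clock: 0.82
tool_pos: [0.28, 0.614, 0.2262]
orientation: [180.0, -0.0, -81.7]
force: [-0.6, -0.7, 0.6]
opening: 0.0869
```

>>> {"fn": "step_arm", "kwargs": {
  "plan": "8.7 3.4 -1.7 0 0 0 0;8.7 3.4 -1.7 0 0 0 0;8.7 3.4 -1.7 0 0 0 0;8.7 3.4 -1.7 0 0 0 0;8.7 3.4 -1.7 0 0 0 0;8.7 3.4 -1.7 0 0 0 0;8.7 3.4 -1.7 0 0 0 0;8.7 3.4 -1.7 0 0 0 0;8.7 3.4 -1.7 0 0 0 0;8.7 3.4 -1.7 0 0 0 0"
}}

```text
clock: 1.65
tool_pos: [0.5001, 0.302, 0.2265]
orientation: [180.0, 0.0, -81.3]
force: [0.7, 1.2, 0.1]
opening: 0.0871
```

>>> {"fn": "step_arm", "kwargs": {
  "plan": "8.7 4 0.7 0 0 0 0;8.7 4 0.7 0 0 0 0;8.7 4 0.7 0 0 0 0;8.7 4 0.7 0 0 0 0;8.7 4 0.7 0 0 0 0;8.7 4 0.7 0 0 0 0;8.7 4 0.7 0 0 0 0;8.7 4 0.7 0 0 0 0;8.7 4 0.7 0 0 0 0;8.7 4 0.7 0 0 0 0;8.7 4 0.7 0 0 0 0;8.7 0 0 0 0 0 0"
}}

```text
clock: 2.65
tool_pos: [0.4887, -0.1482, 0.2263]
orientation: [179.9, -0.0, -81.6]
force: [0.7, 0.9, 0.4]
opening: 0.0872
```

```bash
cat >> h.py <<'E'
from scipy.spatial.transform import Rotation as Ro
def shift(tx,ty,tz,yaw=-81.4):
    o=telemetry.get_obs();p=o["tool_pos"]
    R=Ro.from_euler('xyz',o["orientation"],degrees=True).as_matrix()
    d=R.T@(np.array([tx,ty,tz])-p)
    Rt=Ro.from_euler('xyz',[180,0,yaw],degrees=True).as_matrix()
    rv=Ro.from_matrix(R.T@Rt).as_rotvec(degrees=True)
    print("shift cm",np.round(d*100,2),"turn",np.round(rv,2),"pos",np.round(p,4),"rpy",np.round(o["orientation"],2),"F",np.round(o["force"],1),"open",round(o["opening"],4),"t",o["clock"])
E
python3 - <<'E'
from h import *
shift(.4488,-.2562,.15)
c=calibration("wrist");im=snapshot("wrist");cv2.imwrite("pics/w1.png",im)
for p in[(.4488,-.2562,.042),(.4704,-.1596,.042),(.5628,-.2255,.036)]:print(np.round(proj(c,p),1))
E
```

```text
shift cm [10.09  5.52  7.64] turn [ 0.07 -0.04 -0.19] pos [ 0.4887 -0.1482  0.2263] rpy [ 1.7993e+02 -4.0000e-02 -8.1590e+01] F [0.7 0.9 0.4] open 0.0872 t 2.65
[372.8  76.2]
[334.7 170.6]
[253.4  91.3]
```

View pics/w1.png

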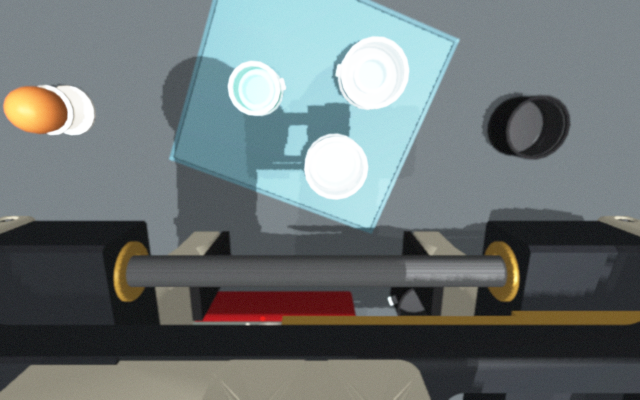

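The picture shows nest A at (373,72), B at (336,166) and C at (256,88) on the mat, within 4 px of my predictions. The black cup at (525,125) stays out. Taking A's outer large first.

>>> {"fn": "step_arm", "kwargs": {
  "plan": "8.7 3.4 1.8 2.3 0 0 0;8.7 3.4 1.8 2.3 0 0 0;8.7 3.5 1.9 2.4 0 0 0;8.7 0 0 3 0 0 0;8.7 0 0 3 0 0 0;8.7 0 0 3 0 0 0;8.7 0 0 0 0 0 0"
}}

```text
clock: 3.28
tool_pos: [0.4504, -0.2426, 0.0672]
orientation: [179.5, 0.2, -81.4]
force: [-1.8, -0.5, -0.0]
opening: 0.0866
```

Run:
```python
from h import *
shift(.4488,-.2585,.022)
a=snapshot("side");b=snapshot("scene")
cv2.imwrite("pics/t1.png",np.vstack([cv2.resize(a[120:220,280:420],(560,400)),]))
cv2.imwrite("pics/t1b.png",cv2.resize(b[110:220,240:380],(700,550)))
```

```text
shift cm [1.56 0.36 4.52] turn [0.47 0.2  0.02] pos [ 0.4504 -0.2426  0.0672] rpy [179.53   0.2  -81.38] F [-1.8 -0.5 -0. ] open 0.0866 t 3.2833
```

View pics/t1b.png

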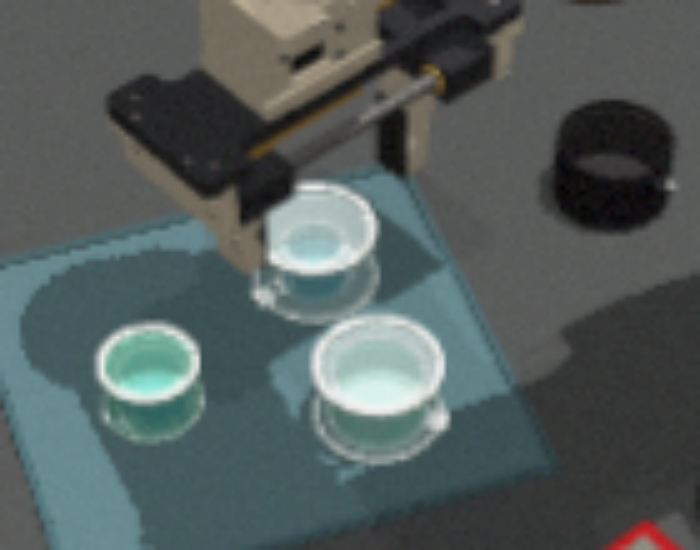

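The last move fell short by about 1.6 cm, because the rows were speed-limited. Correcting, then descending and gripping.

>>> {"fn": "step_arm", "kwargs": {
  "plan": "8.7 0.8 0.2 0 0.2 0.1 0;8.7 0.8 0.2 0 0.2 0.1 0;8.7 0 0 0 0 0 0;8.7 0 0 1.5 0 0 0;8.7 0 0 1.5 0 0 0;8.7 0 0 1.5 0 0 0;8.7 0 0 0 0 0 0"
}}

```text
clock: 3.97
tool_pos: [0.4519, -0.2604, 0.0261]
orientation: [-179.7, -0.1, -81.4]
force: [-0.9, -0.5, -0.6]
opening: 0.087
```

Run:
```python
from h import *
shift(.4488,-.2585,.022)
a=snapshot("side")
cv2.imwrite("pics/t2.png",cv2.resize(a[120:220,280:420],(700,500)))
```

```text
shift cm [-0.24  0.28  0.41] turn [-0.3  -0.15  0.04] pos [ 0.4519 -0.2604  0.0261] rpy [-1.797e+02 -1.500e-01 -8.136e+01] F [-0.9 -0.5 -0.6] open 0.087 t 3.9667
```

View pics/t2.png

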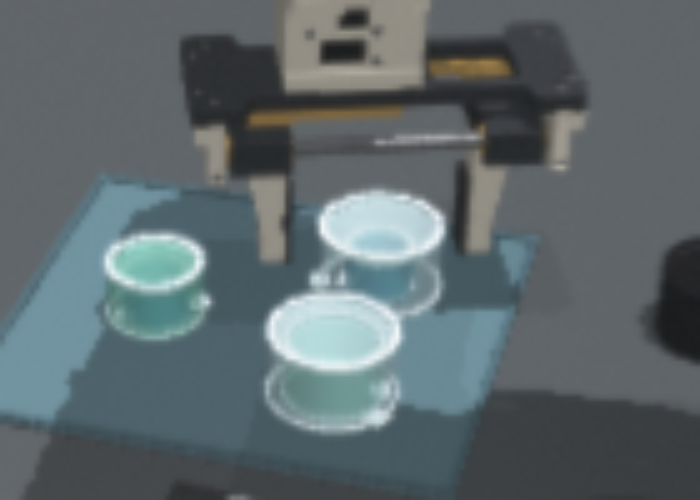

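>>> {"fn": "step_arm", "kwargs": {
  "plan": "8.7 -0.2 0.3 0.4 0 0 0;8.7 0 0 0 0 0 0;5 0 0 0 0 0 0;5 0 0 0 0 0 0;5 0 0 0 0 0 0;5 0 0 0 0 0 0;5 0 0 0 0 0 0;5 0 0 0 0 0 0"
}}

```text
clock: 4.68
tool_pos: [0.4499, -0.259, 0.0236]
orientation: [-179.6, -0.2, -81.3]
force: [-0.6, 0.3, 5.3]
opening: 0.0636
```

Run:
```python
from h import *
shift(.4488,-.2585,.022)
```

```text
shift cm [-0.07  0.1   0.16] turn [-0.42 -0.21  0.1 ] pos [ 0.4499 -0.259   0.0236] rpy [-179.59   -0.21  -81.3 ] F [-0.6  0.3  5.3] open 0.0636 t 4.6833
```

>>> {"fn": "step_arm", "kwargs": {
  "plan": "5 0 0 -0.5 0 0 0;5 0 0 -1 0 0 0;5 0 0 -1 0 0 0;5 0 0 -1.5 0 0 0;5 0 0 -2 0 0 0;5 0 0 -2.5 0 0 0;5 0 0 -3 0 0 0;5 0 0 -3 0 0 0;5 0 0 0 0 0 0"
}}

```text
clock: 5.43
tool_pos: [0.4519, -0.2598, 0.1756]
orientation: [-179.1, -0.5, -81.2]
force: [2.7, -0.5, 0.3]
opening: 0.0634
```

Run:
```python
from h import *
th=np.radians(8.7);ex=np.array([np.cos(th),np.sin(th)])
L=np.array([.5239,.2358]);p=L+.08*ex
print(p);shift(p[0],p[1],.17)
a=snapshot("side");cv2.imwrite("pics/t3.png",cv2.resize(a[100:220,270:410],(700,600)))
```

```text
[0.60297951 0.24790087]
shift cm [-47.88 -22.66   0.52] turn [-0.94 -0.48  0.16] pos [ 0.4519 -0.2598  0.1756] rpy [-179.06   -0.48  -81.24] F [ 2.7 -0.5  0.3] open 0.0634 t 5.4333
```

View pics/t3.png

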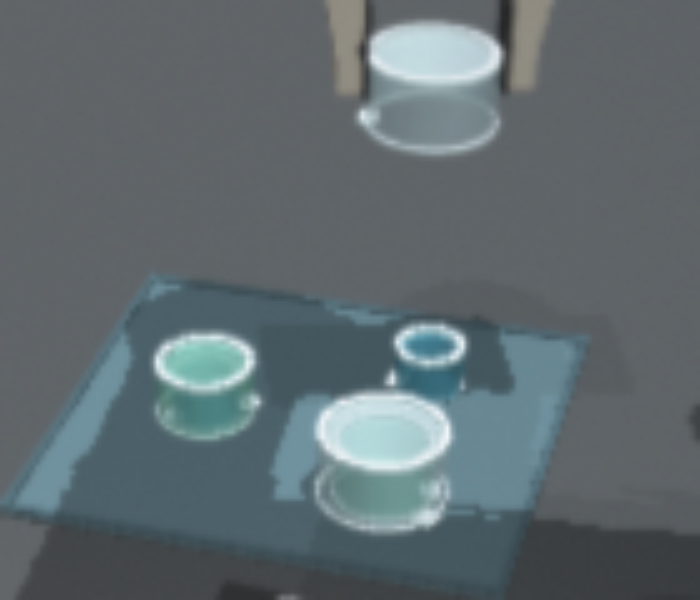

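The large lifted clean, and only a small remains at A (small ring at crop 430,345). Carrying it to the far slot of the large row.

>>> {"fn": "step_arm", "kwargs": {
  "plan": "5 -3.6 -1.7 0 -0.1 0 0;5 -3.6 -1.7 0 -0.1 0 0;5 -3.6 -1.7 0 -0.1 0 0;5 -3.6 -1.7 0 -0.1 0 0;5 -3.6 -1.7 0 -0.1 0 0;5 -3.6 -1.7 0 -0.1 0 0;5 -3.6 -1.7 0 -0.1 0 0;5 -3.6 -1.7 0 -0.1 0 0;5 -3.6 -1.7 0 0 -0.1 0;5 -3.6 -1.7 0 0 -0.1 0;5 -3.6 -1.7 0 0 -0.1 0;5 -3.6 -1.7 0 0 -0.1 0"
}}

```text
clock: 6.48
tool_pos: [0.5847, 0.2011, 0.1665]
orientation: [179.6, 0.2, -81.3]
force: [0.7, -0.3, -1.1]
opening: 0.0636
```

Run:
```python
from h import *
shift(.603,.248,.10)
```

```text
shift cm [-4.34 -2.57  6.64] turn [0.45 0.2  0.1 ] pos [0.5847 0.2011 0.1665] rpy [179.55   0.2  -81.3 ] F [ 0.7 -0.3 -1.1] open 0.0636 t 6.4833
```

>>> {"fn": "step_arm", "kwargs": {
  "plan": "5 -2.2 -1.3 2 0.2 0.1 0;5 -2.2 -1.3 2 0.2 0.1 0;5 0 0 1.5 0 0 0;5 0 0 1.2 0 0 0;5 0 0 0 0 0 0"
}}

```text
clock: 6.9
tool_pos: [0.6017, 0.2456, 0.0962]
orientation: [179.7, -0.1, -81.3]
force: [-0.2, -0.7, -1.1]
opening: 0.0635
```

Run:
```python
from h import *
shift(.603,.248,.0675)
a=snapshot("side");cv2.imwrite("pics/t4.png",cv2.resize(a[220:400,210:410],(660,594)))
a=snapshot("scene");cv2.imwrite("pics/t4b.png",cv2.resize(a[230:400,280:500],(770,595)))
```

```text
shift cm [-0.23 -0.18  2.87] turn [ 0.32 -0.13  0.07] pos [0.6017 0.2456 0.0962] rpy [ 1.7968e+02 -1.3000e-01 -8.1330e+01] F [-0.2 -0.7 -1.1] open 0.0635 t 6.9
```

View pics/t4.png

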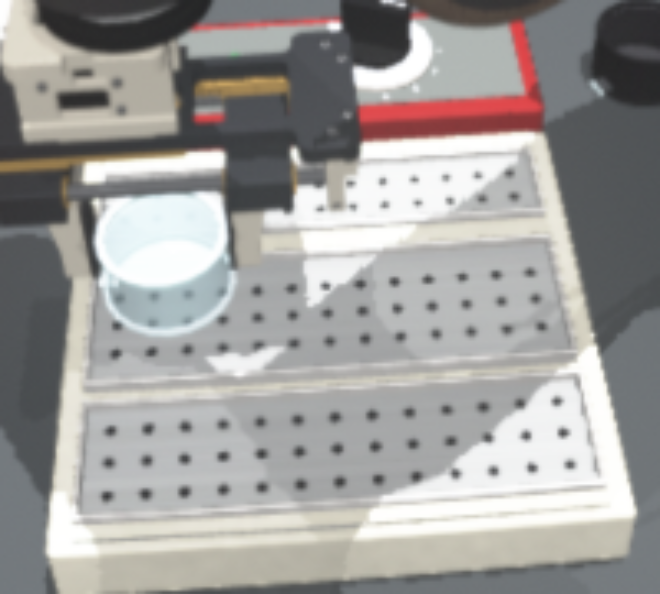

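View pics/t4b.png

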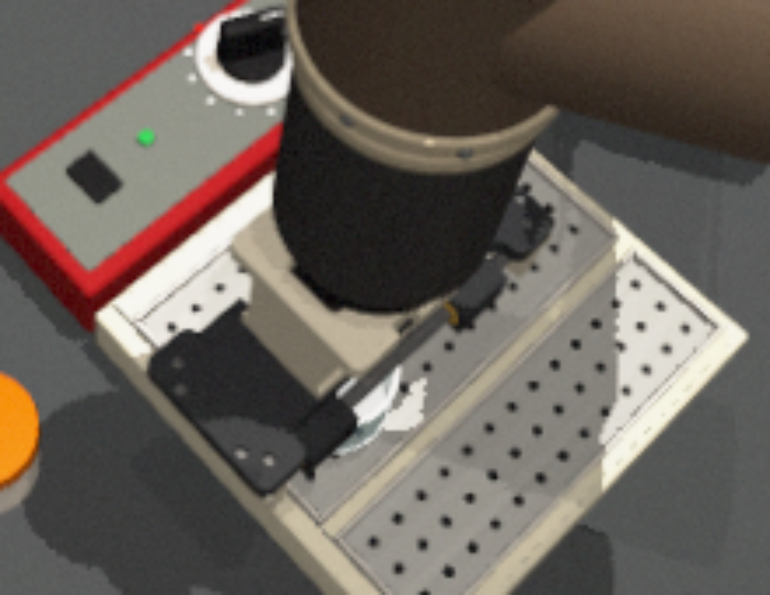

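Run:
```python
from h import *
c=calibration("side")
print(onz(c,210+169/3.3-.35,220+290/3.3-.35,.0766), onz(c,210+161/3.3-.35,220+238/3.3-.35,.1146))
```

```text
[0.60129141 0.25072489 0.0766    ] [0.60168641 0.25036362 0.1146    ]
```

>>> {"fn": "step_arm", "kwargs": {
  "plan": "5 0 -0.15 1 0.2 0 0;5 0 0 0.8 0.1 0 0;5 0 0 0.5 0 0 0;5 0 0 0.3 0 0 0;5 0 0 0.1 0 0 0;5 0 0 0 0 0 0"
}}

```text
clock: 7.5
tool_pos: [0.6054, 0.2468, 0.0725]
orientation: [-179.7, -0.0, -81.3]
force: [-0.7, -0.7, -0.5]
opening: 0.0637
```

Run:
```python
from h import *
shift(.603,.248,.0675)
```

```text
shift cm [-0.16  0.22  0.5 ] turn [-0.28 -0.01  0.08] pos [0.6054 0.2468 0.0725] rpy [-1.7972e+02 -1.0000e-02 -8.1320e+01] F [-0.7 -0.7 -0.5] open 0.0637 t 7.5
```

>>> {"fn": "step_arm", "kwargs": {
  "plan": "5 0 0.1 0.15 0 0 0;5 0 0.1 0.15 0 0 0;5 0 0 0 0 0 0;5 0 0 0 0 0 0"
}}

```text
clock: 7.83
tool_pos: [0.6034, 0.2467, 0.0698]
orientation: [-179.7, 0.0, -81.3]
force: [1.3, -0.5, -0.7]
opening: 0.0637
```

>>> {"fn": "step_arm", "kwargs": {
  "plan": "5 0 0 0.1 0 0 0;5 0 0 0.1 0 0 0;5 0 0 0 0 0 0;5 0 0 0 0 0 0"
}}

```text
clock: 8.17
tool_pos: [0.6036, 0.2467, 0.0678]
orientation: [-179.7, 0.0, -81.3]
force: [-0.7, -0.5, -0.7]
opening: 0.0637
```

>>> {"fn": "step_arm", "kwargs": {
  "plan": "5 0 0 0.1 0 0 0;5 0 0 0 0 0 0;5 0 0 0 0 0 0"
}}

```text
clock: 8.42
tool_pos: [0.6037, 0.2468, 0.0677]
orientation: [-179.7, 0.0, -81.3]
force: [-3.2, -0.6, 6.5]
opening: 0.0632
```

Contact at TCP 0.0677 (6.5 N). Releasing and rising.

>>> {"fn": "step_arm", "kwargs": {
  "plan": "8 0 0 0 0 0 0;8 0 0 0 0 0 0;8 0 0 0 0 0 0;8 0 0 0 0 0 0;8 0 0 -1 0 0 0;8 0 0 -2 0 0 0;8 0 0 -3 0 0 0;8 0 0 -3 0 0 0;8 0 0 -2 0 0 0;8 0 0 0 0 0 0"
}}

```text
clock: 9.25
tool_pos: [0.6054, 0.2478, 0.1832]
orientation: [-179.2, 0.2, -81.3]
force: [0.6, 0.1, 0.4]
opening: 0.0797
```

Run:
```python
from h import *
shift(.4488,-.2585,.17)
shift(.4705,-.1615,.17)
a=snapshot("side");b=snapshot("scene")
cv2.imwrite("pics/t5.png",cv2.resize(a[140:400,200:420],(508,600)))
cv2.imwrite("pics/t5b.png",cv2.resize(b[130:240,225:365],(763,600)))
cv2.imwrite("pics/f5.png",b);cv2.imwrite("pics/f5s.png",a)
```

```text
shift cm [47.66 23.18  0.87] turn [-0.77  0.17  0.13] pos [0.6054 0.2478 0.1832] rpy [-1.7923e+02  1.7000e-01 -8.1270e+01] F [0.6 0.1 0.4] open 0.0797 t 9.25
shift cm [38.41 19.57  0.94] turn [-0.77  0.17  0.13] pos [0.6054 0.2478 0.1832] rpy [-1.7923e+02  1.7000e-01 -8.1270e+01] F [0.6 0.1 0.4] open 0.0797 t 9.25
```

View pics/t5.png

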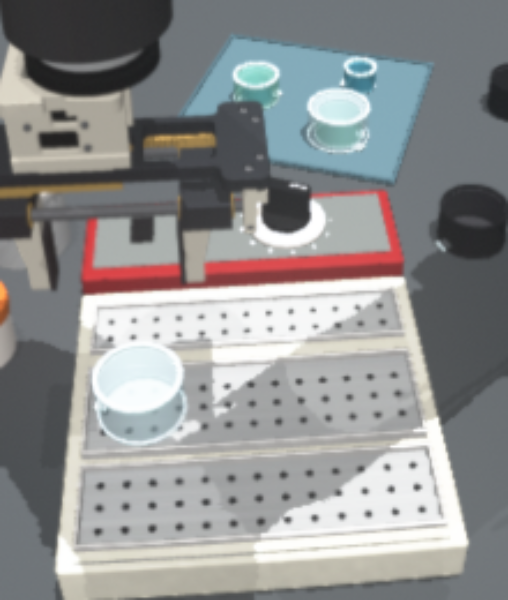

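View pics/t5b.png

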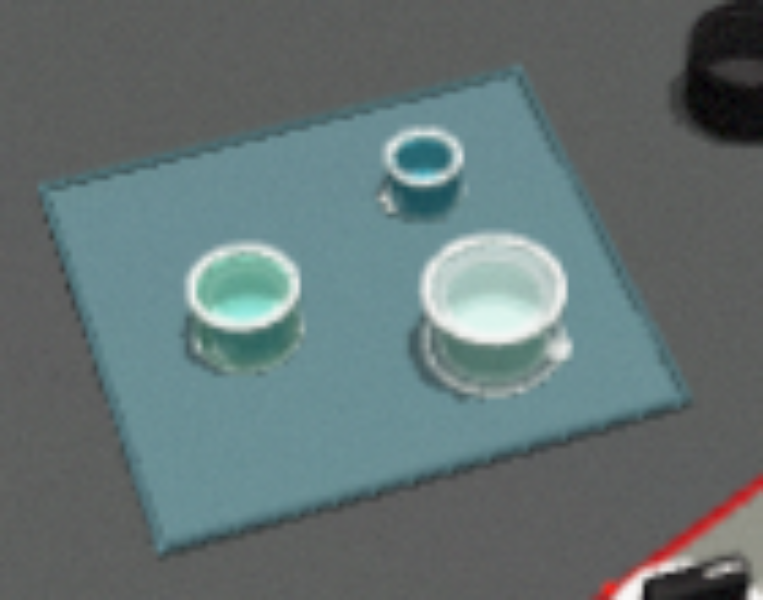

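First large stands between its rails. Next is nest B's outer large.

>>> {"fn": "step_arm", "kwargs": {
  "plan": "8.7 3.5 1.8 0 0 0 0;8.7 3.5 1.8 0 0 0 0;8.7 3.5 1.8 0 0 0 0;8.7 3.5 1.8 0 0 0 0;8.7 3.5 1.8 0 0 0 0;8.7 3.5 1.8 0 0 0 0;8.7 3.5 1.8 0 0 0 0;8.7 3.5 1.8 0 0 0 0;8.7 3.5 1.8 0 0 0 0;8.7 3.5 1.7 0 0 0 0;8.7 3.4 1.7 0 0 0 0;8.7 0 0 0 0 0 0"
}}

```text
clock: 10.35
tool_pos: [0.4639, -0.1669, 0.1747]
orientation: [-179.9, 0.0, -81.6]
force: [-0.3, 0.4, -1.5]
opening: 0.0868
```

Run:
```python
from h import *
shift(.4705,-.1615,.022)
c=calibration("wrist");im=snapshot("wrist");cv2.imwrite("pics/w2.png",im)
for p in[(.4488,-.2562,.03),(.4704,-.1596,.042),(.5628,-.2255,.036)]:print(np.round(proj(c,p),1))
```

```text
shift cm [-0.43 -0.7  15.27] turn [-0.12  0.01 -0.16] pos [ 0.4639 -0.1669  0.1747] rpy [-1.7988e+02  1.0000e-02 -8.1560e+01] F [-0.3  0.4 -1.5] open 0.0868 t 10.35
[348.7  89.5]
[307.8 196.5]
[212.2 105.6]
```

View pics/w2.png

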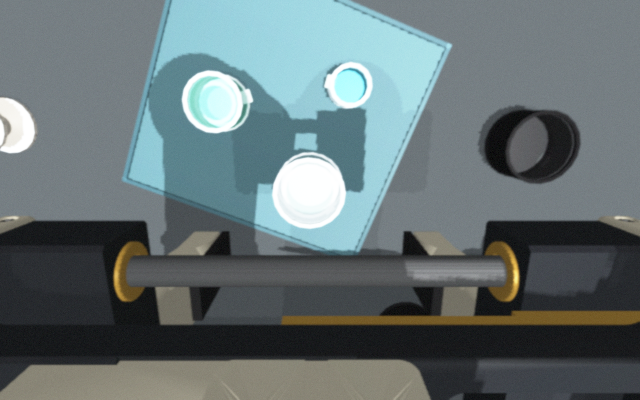

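The wrist view agrees: B ring at (309,191), the blue small at (349,85), C at (214,101). Correcting and descending on B.

>>> {"fn": "step_arm", "kwargs": {
  "plan": "8.7 -0.3 -0.6 2 0 0 0;8.7 0 0 3.5 0 0 0;8.7 0 0 3 0 0 0;8.7 0 0 2.5 0 0 0;8.7 0 0 2 0 0 0;8.7 0 0 1.5 0 0 0;8.7 0 0 0.7 0 0 0;8.7 0 0 0 0 0 0;8.7 0 0 0 0 0 0"
}}

```text
clock: 11.15
tool_pos: [0.4735, -0.1583, 0.0237]
orientation: [-179.8, -0.0, -81.3]
force: [0.6, 0.1, 1.0]
opening: 0.0871
```

Run:
```python
from h import *
shift(.4700,-.1625,.022)
a=snapshot("side")
cv2.imwrite("pics/t6.png",cv2.resize(a[120:220,280:420],(700,500)))
```

```text
shift cm [0.36 0.41 0.17] turn [-0.24 -0.    0.13] pos [ 0.4735 -0.1583  0.0237] rpy [-179.76   -0.    -81.27] F [0.6 0.1 1. ] open 0.0871 t 11.15
```

View pics/t6.png

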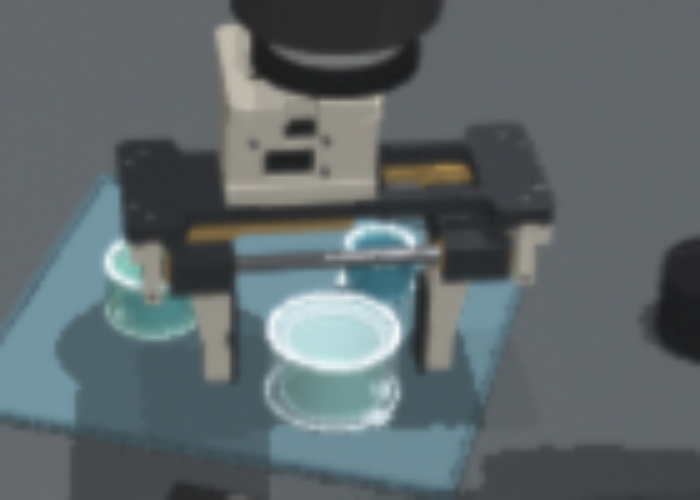

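>>> {"fn": "step_arm", "kwargs": {
  "plan": "8.7 0.3 0.3 0.1 0 0 0;8.7 0 0 0 0 0 0;8.7 0 0 0 0 0 0;5 0 0 0 0 0 0;5 0 0 0 0 0 0;5 0 0 0 0 0 0;5 0 0 0 0 0 0;5 0 0 0 0 0 0;5 0 0 0 0 0 0"
}}

```text
clock: 11.95
tool_pos: [0.471, -0.1621, 0.0229]
orientation: [-179.7, -0.0, -81.3]
force: [-1.2, 0.2, 2.8]
opening: 0.0639
```

>>> {"fn": "step_arm", "kwargs": {
  "plan": "5 0 0 -0.5 0 0 0;5 0 0 -1 0 0 0;5 0 0 -1 0 0 0;5 0 0 -1.5 0 0 0;5 0 0 -2 0 0 0;5 0 0 -2.5 0 0 0;5 0 0 -3 0 0 0;5 0 0 -3 0 0 0;5 0 0 0 0 0 0;5 0 0 0 0 0 0"
}}

```text
clock: 12.78
tool_pos: [0.4712, -0.1621, 0.1697]
orientation: [-179.5, -0.0, -81.3]
force: [-0.2, -0.3, -1.4]
opening: 0.064
```

Run:
```python
from h import *
th=np.radians(8.7);ex=np.array([np.cos(th),np.sin(th)])
L=np.array([.5239,.2358]);p=L-.08*ex
print(p);shift(p[0],p[1],.17)
a=snapshot("side");cv2.imwrite("pics/t7.png",cv2.resize(a[100:220,270:410],(700,600)))
```

```text
[0.44482049 0.22369913]
shift cm [-3.854e+01 -3.220e+00 -1.000e-02] turn [-0.55 -0.02  0.09] pos [ 0.4712 -0.1621  0.1697] rpy [-1.7945e+02 -2.0000e-02 -8.1310e+01] F [-0.2 -0.3 -1.4] open 0.064 t 12.7833
```

View pics/t7.png

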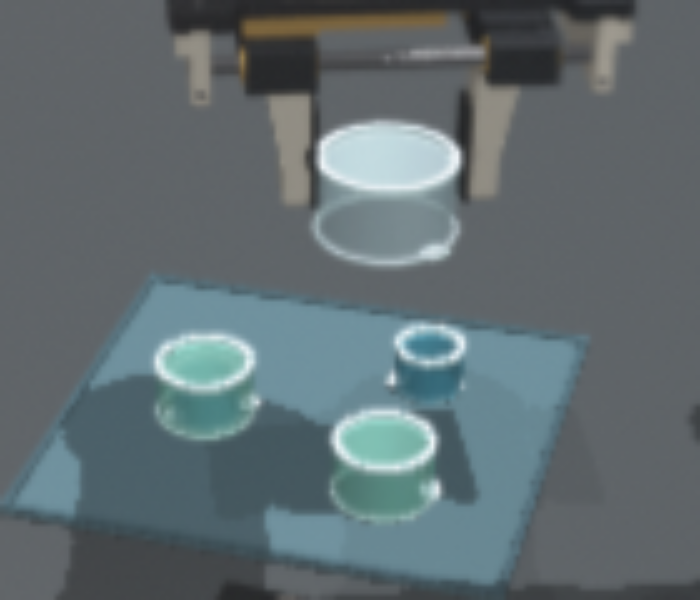

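>>> {"fn": "step_arm", "kwargs": {
  "plan": "5 -3.8 -0.3 0 -0.05 0 0;5 -3.8 -0.3 0 -0.05 0 0;5 -3.8 -0.3 0 -0.05 0 0;5 -3.8 -0.3 0 -0.05 0 0;5 -3.8 -0.3 0 -0.05 0 0;5 -3.8 -0.3 0 -0.05 0 0;5 -3.8 -0.3 0 -0.05 0 0;5 -3.8 -0.3 0 0 0 0;5 -3.8 -0.3 0 0 0 0;5 -3.8 -0.3 0 0 0 0;5 0 0 0 0 0 0;5 0 0 0 0 0 0"
}}

```text
clock: 13.83
tool_pos: [0.4414, 0.2192, 0.1661]
orientation: [179.8, -0.1, -81.1]
force: [0.3, -0.4, -1.4]
opening: 0.0638
```

Run:
```python
from h import *
shift(.4448,.2237,.0675)
```

```text
shift cm [-0.41 -0.44  9.86] turn [ 0.2  -0.1   0.26] pos [0.4414 0.2192 0.1661] rpy [ 1.798e+02 -1.000e-01 -8.114e+01] F [ 0.3 -0.4 -1.4] open 0.0638 t 13.8333
```

>>> {"fn": "step_arm", "kwargs": {
  "plan": "5 -0.3 -0.4 2 0.1 0 0.2;5 0 0 2.5 0 0 0;5 0 0 2 0 0 0;5 0 0 1.5 0 0 0;5 0 0 0.7 0 0 0;5 0 0 0.3 0 0 0;5 0 0 0 0 0 0;5 0 0 0 0 0 0"
}}

```text
clock: 14.5
tool_pos: [0.4464, 0.2214, 0.0783]
orientation: [-179.9, 0.0, -81.5]
force: [0.3, 0.2, -0.6]
opening: 0.0639
```

Run:
```python
from h import *
shift(.4448,.2237,.067)
a=snapshot("side");cv2.imwrite("pics/t8.png",cv2.resize(a[220:400,210:410],(660,594)))
```

```text
shift cm [-0.25  0.12  1.13] turn [-0.08  0.01 -0.13] pos [0.4464 0.2214 0.0783] rpy [-1.7992e+02  1.0000e-02 -8.1530e+01] F [ 0.3  0.2 -0.6] open 0.0639 t 14.5
```

View pics/t8.png

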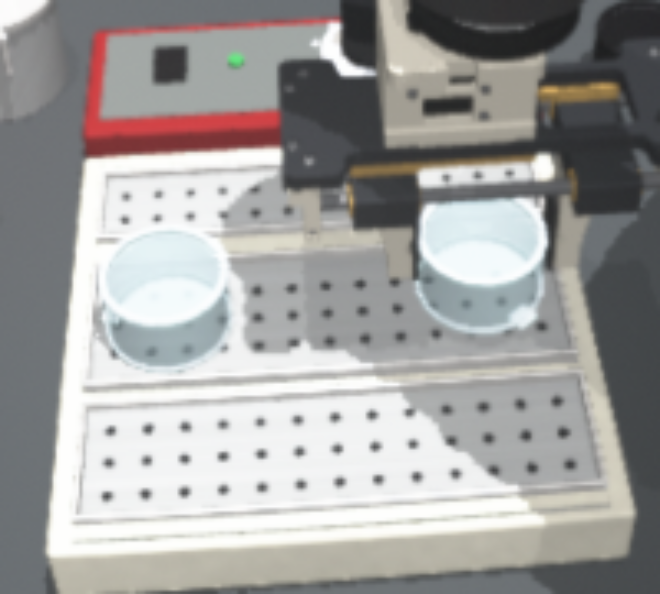

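>>> {"fn": "step_arm", "kwargs": {
  "plan": "5 -0.2 0.1 0.4 0 0 0;5 0 0 0.3 0 0 0;5 0 0 0.2 0 0 0;5 0 0 0.1 0 0 0;5 0 0 0 0 0 0;5 0 0 0 0 0 0"
}}

```text
clock: 15.05
tool_pos: [0.4447, 0.2234, 0.0678]
orientation: [-180.0, -0.0, -81.5]
force: [-0.4, -0.1, -1.7]
opening: 0.064
```

>>> {"fn": "step_arm", "kwargs": {
  "plan": "5 0 0 0.1 0 0 0;5 0 0 0 0 0 0;5 0 0 0 0 0 0"
}}

```text
clock: 15.3
tool_pos: [0.4449, 0.2236, 0.0669]
orientation: [-179.9, 0.0, -81.5]
force: [-1.3, -0.3, 0.6]
opening: 0.0639
```

>>> {"fn": "step_arm", "kwargs": {
  "plan": "5 0 0 0.1 0 0 0;5 0 0 0 0 0 0;5 0 0 0 0 0 0"
}}

```text
clock: 15.55
tool_pos: [0.4449, 0.2236, 0.0668]
orientation: [-179.9, 0.0, -81.5]
force: [-4.6, -1.5, 12.1]
opening: 0.064
```

>>> {"fn": "step_arm", "kwargs": {
  "plan": "8 0 0 0 0 0 0;8 0 0 0 0 0 0;8 0 0 0 0 0 0;8 0 0 0 0 0 0;8 0 0 -1 0 0 0;8 0 0 -2 0 0 0;8 0 0 -3 0 0 0;8 0 0 -3 0 0 0;8 0 0 -2 0 0 0;8 0 0 0 0 0 0"
}}

```text
clock: 16.38
tool_pos: [0.4467, 0.225, 0.1802]
orientation: [-179.6, 0.2, -81.5]
force: [1.4, 0.5, 0.0]
opening: 0.0801
```

Run:
```python
from h import *
b=snapshot("scene");a=snapshot("side")
cv2.imwrite("pics/t9b.png",cv2.resize(b[130:230,225:355],(780,600),interpolation=cv2.INTER_CUBIC))
cv2.imwrite("pics/t9.png",cv2.resize(a[150:400,200:420],(528,600)))
cv2.imwrite("pics/t9c.png",cv2.resize(a[150:220,270:390],(800,467),interpolation=cv2.INTER_CUBIC))
shift(.4705,-.162,.17)
```

```text
shift cm [38.53  3.15  0.58] turn [-0.13  0.08 -0.12] pos [0.4449 0.2237 0.1764] rpy [-1.7987e+02  8.0000e-02 -8.1520e+01] F [-0.1  0.4 -0.4] open 0.0799 t 16.4833
```

View pics/t9b.png

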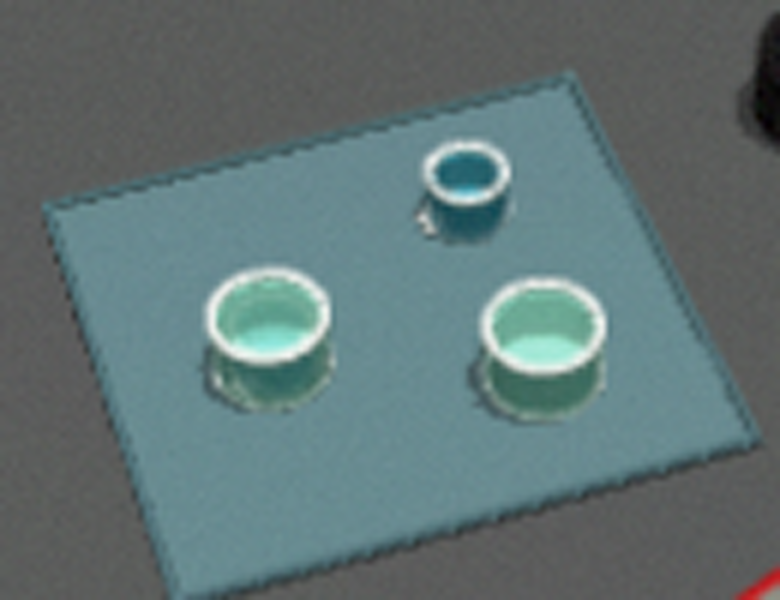

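View pics/t9.png

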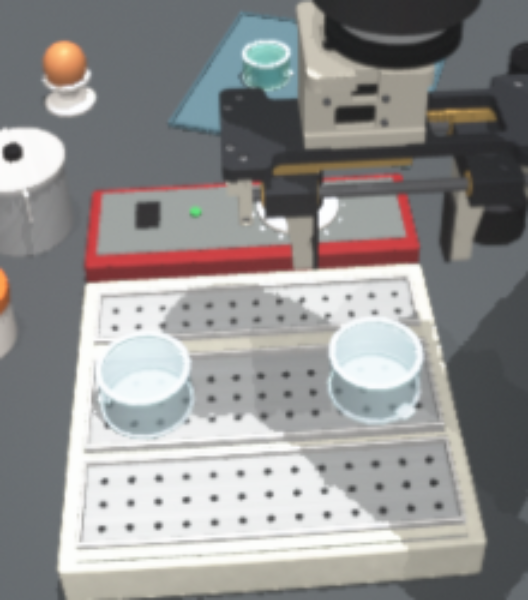

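View pics/t9c.png

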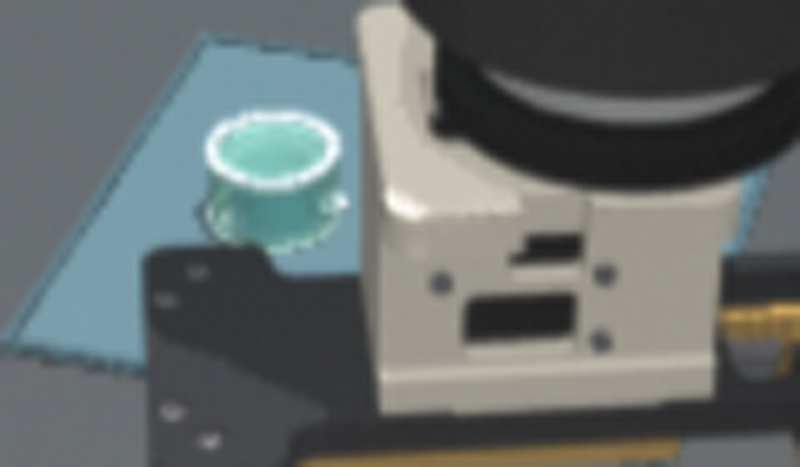

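Run:
```python
from h import *
c=calibration("scene")
for n,x,y,z in(("B",543,326,.036),("C",268,315,.036),("Asm",467,174,.030)):
    print(n,np.round(onz(c,225+x/6-.4,130+y/6-.4,z),4))
```

```text
B [ 0.4703 -0.1627  0.036 ]
C [ 0.5629 -0.228   0.036 ]
Asm [ 0.4489 -0.2584  0.03  ]
```

>>> {"fn": "step_arm", "kwargs": {
  "plan": "8 3.9 0.3 0 0 0 0;8 3.9 0.3 0 0 0 0;8 3.9 0.3 0 0 0 0;8 3.9 0.3 0 0 0 0;8 3.9 0.3 0 0 0 0;8 3.9 0.3 0 0 0 0;8 3.9 0.3 0 0 0 0;8 3.9 0.3 0 0 0 0;8 3.9 0.3 0 0 0 0;8 3.4 0.4 0 0 0 0;8 0 0 0 0 0 0;8 0 0 0 0 0 0"
}}

```text
clock: 17.48
tool_pos: [0.4696, -0.1637, 0.174]
orientation: [179.9, 0.0, -81.8]
force: [0.7, 1.1, 0.1]
opening: 0.08
```

Run:
```python
from h import *
shift(.4700,-.162,.018)
c=calibration("wrist");im=snapshot("wrist");cv2.imwrite("pics/w3.png",im)
for p in[(.449,-.2585,.03),(.47,-.162,.036),(.5628,-.2275,.036)]:print(np.round(proj(c,p),1))
```

```text
shift cm [-0.15 -0.1  15.6 ] turn [ 0.13  0.03 -0.35] pos [ 0.4696 -0.1637  0.174 ] rpy [ 1.7987e+02  3.0000e-02 -8.1750e+01] F [0.7 1.1 0.1] open 0.08 t 17.4833
[355.1  83.5]
[314.7 190.1]
[217.9 100.6]
```

View pics/w3.png

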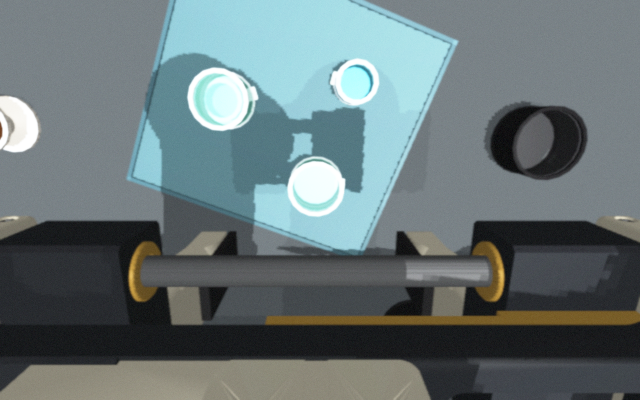

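B's medium is at (317,185), as predicted. Descending.

>>> {"fn": "step_arm", "kwargs": {
  "plan": "8 0 0 3 0 0 0;8 0 0 3.5 0 0 0;8 0 0 3 0 0 0;8 0 0 2.5 0 0 0;8 0 0 1.8 0 0 0;8 0 0 1.2 0 0 0;8 0 0 0.5 0 0 0;8 0 0 0 0 0 0;8 0 0 0 0 0 0;8 0 0 0 0 0 0"
}}

```text
clock: 18.37
tool_pos: [0.4717, -0.1615, 0.0216]
orientation: [-179.9, -0.0, -81.5]
force: [-0.4, 0.0, 0.3]
opening: 0.0802
```

Run:
```python
from h import *
shift(.4698,-.163,.018)
a=snapshot("side")
cv2.imwrite("pics/t10.png",cv2.resize(a[120:220,280:420],(700,500)))
```

```text
shift cm [0.12 0.21 0.36] turn [-0.13 -0.01 -0.06] pos [ 0.4717 -0.1615  0.0216] rpy [-1.7987e+02 -1.0000e-02 -8.1460e+01] F [-0.4  0.   0.3] open 0.0802 t 18.3667
```

View pics/t10.png

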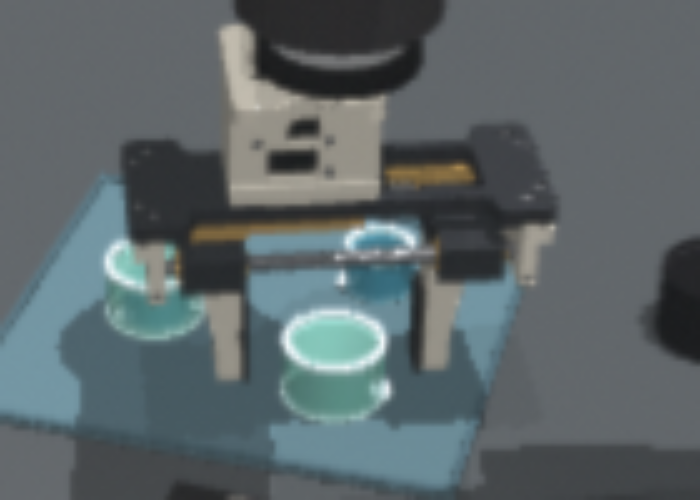

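>>> {"fn": "step_arm", "kwargs": {
  "plan": "8 0.1 0.1 0.2 0 0 0;8 0 0 0.1 0 0 0;4 0 0 0 0 0 0;4 0 0 0 0 0 0;4 0 0 0 0 0 0;4 0 0 0 0 0 0;4 0 0 0 0 0 0;4 0 0 0 0 0 0;4 0 0 0 0 0 0"
}}

```text
clock: 19.17
tool_pos: [0.4701, -0.1631, 0.0178]
orientation: [-180.0, -0.0, -81.5]
force: [-0.1, -0.7, 0.9]
opening: 0.0488
```

>>> {"fn": "step_arm", "kwargs": {
  "plan": "4 0 0 -0.5 0 0 0;4 0 0 -1 0 0 0;4 0 0 -1 0 0 0;4 0 0 -1.5 0 0 0;4 0 0 -2 0 0 0;4 0 0 -2.5 0 0 0;4 0 0 -3 0 0 0;4 0 0 -3 0 0 0;4 0 0 -1.5 0 0 0;4 0 0 0 0 0 0"
}}

```text
clock: 20.0
tool_pos: [0.4721, -0.1633, 0.1822]
orientation: [-179.6, -0.1, -81.5]
force: [0.6, 0.4, -0.9]
opening: 0.0491
```

Run:
```python
from h import *
th=np.radians(8.7);ex=np.array([np.cos(th),np.sin(th)])
L=np.array([.5117,.3173]);p=L+.083*ex
print(p);shift(p[0],p[1],.17)
a=snapshot("side");cv2.imwrite("pics/t11.png",cv2.resize(a[100:220,270:410],(700,600)))
```

```text
[0.59374499 0.32985465]
shift cm [-46.97 -19.33   1.29] turn [-0.45 -0.09 -0.08] pos [ 0.4721 -0.1633  0.1822] rpy [-1.7955e+02 -9.0000e-02 -8.1480e+01] F [ 0.6  0.4 -0.9] open 0.0491 t 20.0
```

View pics/t11.png

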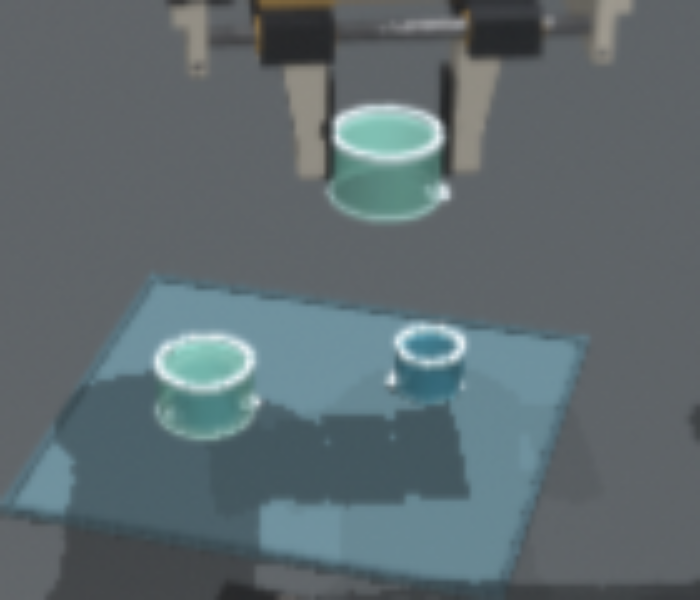

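Nothing is under B's medium. Carrying it to the far end of the medium row.

>>> {"fn": "step_arm", "kwargs": {
  "plan": "4 -3.8 -1.55 0 0 0 0;4 -3.8 -1.55 0 0 0 0;4 -3.8 -1.55 0 0 0 0;4 -3.8 -1.55 0 0 0 0;4 -3.8 -1.55 0 0 0 0;4 -3.8 -1.55 0 0 0 0;4 -3.8 -1.55 0 0 0 0;4 -3.8 -1.55 0 0 0 0;4 -3.8 -1.55 0 0 0 0;4 -3.8 -1.55 0 0 0 0;4 -3.8 -1.55 0 0 0 0;4 -3.8 -1.55 0 0 0 0"
}}

```text
clock: 21.05
tool_pos: [0.586, 0.317, 0.1764]
orientation: [179.9, -0.1, -81.5]
force: [0.3, -0.8, -0.1]
opening: 0.0489
```

>>> {"fn": "step_arm", "kwargs": {
  "plan": "4 -1.2 -0.7 1 0 0 0;4 0 0 0 0 0 0;4 0 0 0 0 0 0"
}}

```text
clock: 21.3
tool_pos: [0.5906, 0.3283, 0.165]
orientation: [179.8, -0.1, -81.5]
force: [-1.0, 0.3, -0.9]
opening: 0.0492
```

Run:
```python
from h import *
shift(.5937,.3299,.062)
```

```text
shift cm [-0.14 -0.36 10.3 ] turn [ 0.18 -0.13 -0.06] pos [0.5906 0.3283 0.165 ] rpy [ 1.7982e+02 -1.3000e-01 -8.1460e+01] F [-1.   0.3 -0.9] open 0.0492 t 21.3
```

>>> {"fn": "step_arm", "kwargs": {
  "plan": "4 -0.1 -0.3 2 0.1 0 0;4 0 0 2.5 0 0 0;4 0 0 2.2 0 0 0;4 0 0 1.5 0 0 0;4 0 0 0.8 0 0 0;4 0 0 0.4 0 0 0;4 0 0 0 0 0 0;4 0 0 0 0 0 0"
}}

```text
clock: 21.97
tool_pos: [0.5953, 0.3296, 0.0749]
orientation: [-179.8, 0.0, -81.5]
force: [0.2, -0.9, -0.0]
opening: 0.0489
```

Run:
```python
from h import *
shift(.5937,.3299,.0618)
a=snapshot("side");cv2.imwrite("pics/t12.png",cv2.resize(a[220:400,210:410],(660,594)))
```

```text
shift cm [-0.05  0.16  1.31] turn [-0.21  0.02 -0.13] pos [0.5953 0.3296 0.0749] rpy [-1.7979e+02  2.0000e-02 -8.1530e+01] F [ 0.2 -0.9 -0. ] open 0.0489 t 21.9667
```

View pics/t12.png

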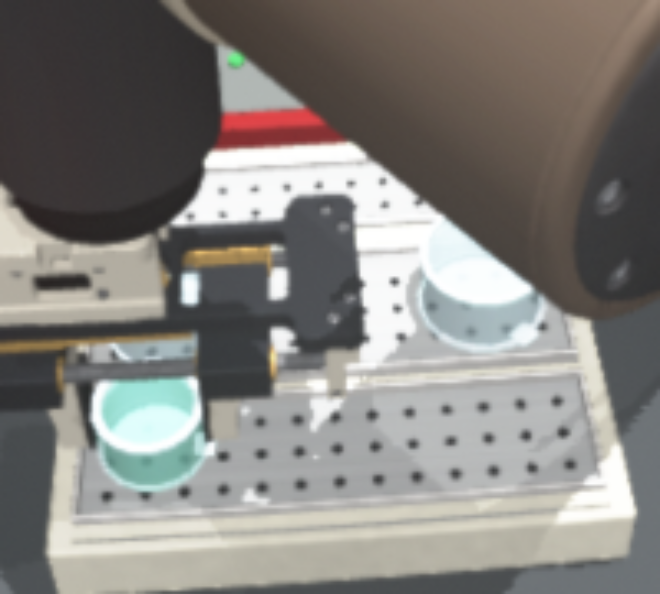

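>>> {"fn": "step_arm", "kwargs": {
  "plan": "4 0 0.1 0.4 0 0 0;4 0 0 0.4 0 0 0;4 0 0 0.3 0 0 0;4 0 0 0.1 0 0 0;4 0 0 0 0 0 0;4 0 0 0 0 0 0"
}}

```text
clock: 22.52
tool_pos: [0.5938, 0.3296, 0.0619]
orientation: [-179.9, -0.0, -81.5]
force: [-1.2, 0.1, -0.0]
opening: 0.0489
```

>>> {"fn": "step_arm", "kwargs": {
  "plan": "4 0 0 0.1 0 0 0;4 0 0 0 0 0 0;4 0 0 0 0 0 0"
}}

```text
clock: 22.77
tool_pos: [0.5938, 0.3296, 0.0618]
orientation: [-179.8, 0.0, -81.5]
force: [-3.6, -0.2, 6.9]
opening: 0.0494
```

Contact at 6.9 N. Releasing.

>>> {"fn": "step_arm", "kwargs": {
  "plan": "7 0 0 0 0 0 0;7 0 0 0 0 0 0;7 0 0 0 0 0 0;7 0 0 0 0 0 0;7 0 0 -1 0 0 0;7 0 0 -2 0 0 0;7 0 0 -3 0 0 0;7 0 0 -3 0 0 0;7 0 0 -2 0 0 0;7 0 0 0 0 0 0;7 0 0 0 0 0 0"
}}

```text
clock: 23.68
tool_pos: [0.5943, 0.3301, 0.1734]
orientation: [-179.7, 0.1, -81.5]
force: [0.3, -0.3, -0.7]
opening: 0.07
```

Run:
```python
from h import *
shift(.5625,-.2285,.17)
b=snapshot("scene");a=snapshot("side")
cv2.imwrite("pics/t13b.png",b)
cv2.imwrite("pics/t13.png",a)
```

```text
shift cm [54.78 11.39  0.16] turn [-0.33  0.12 -0.11] pos [0.5943 0.3301 0.1734] rpy [-1.7967e+02  1.2000e-01 -8.1510e+01] F [ 0.3 -0.3 -0.7] open 0.07 t 23.6833
```

View pics/t13.png

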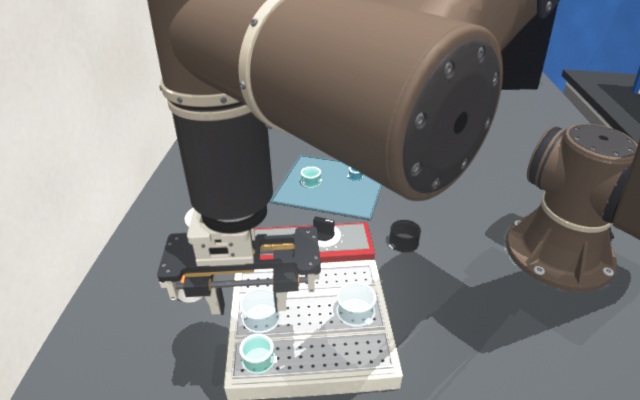

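View pics/t13b.png

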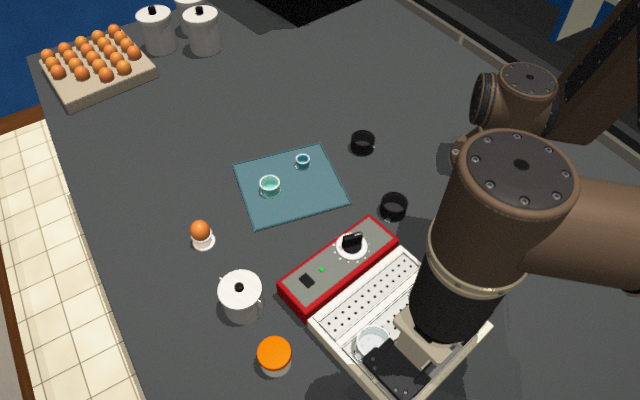

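>>> {"fn": "step_arm", "kwargs": {
  "plan": "7.5 3.9 0.8 0 0 0 0;7.5 3.9 0.8 0 0 0 0;7.5 3.9 0.8 0 0 0 0;7.5 3.9 0.8 0 0 0 0;7.5 3.9 0.8 0 0 0 0;7.5 3.9 0.8 0 0 0 0;7.5 3.9 0.8 0 0 0 0;7.5 3.9 0.8 0 0 0 0;7.5 3.9 0.8 0 0 0 0;7.5 3.9 0.8 0 0 0 0;7.5 3.9 0.8 0 0 0 0;7.5 3.9 0.8 0 0 0 0"
}}

```text
clock: 24.78
tool_pos: [0.5666, -0.1494, 0.1697]
orientation: [-180.0, 0.0, -81.5]
force: [0.5, 0.3, 1.0]
opening: 0.0752
```

>>> {"fn": "step_arm", "kwargs": {
  "plan": "7.5 3.9 0.8 0 0 0 0;7.5 3.6 0.8 0 0 0 0;7.5 0 0 0 0 0 0;7.5 0 0 0 0 0 0"
}}

```text
clock: 25.12
tool_pos: [0.5617, -0.226, 0.1691]
orientation: [180.0, 0.0, -81.7]
force: [-0.1, 0.4, -0.2]
opening: 0.0749
```

Run:
```python
from h import *
shift(.5625,-.2285,.018)
c=calibration("wrist");im=snapshot("wrist");cv2.imwrite("pics/w4.png",im)
for p in[(.449,-.2585,.03),(.5627,-.2285,.036)]:print(np.round(proj(c,p),1))
```

```text
shift cm [ 0.27 -0.05 15.11] turn [ 0.    0.04 -0.33] pos [ 0.5617 -0.226   0.1691] rpy [ 1.800e+02  4.000e-02 -8.173e+01] F [-0.1  0.4 -0.2] open 0.0749 t 25.1167
[444.8 170.9]
[315.  186.7]
```

View pics/w4.png

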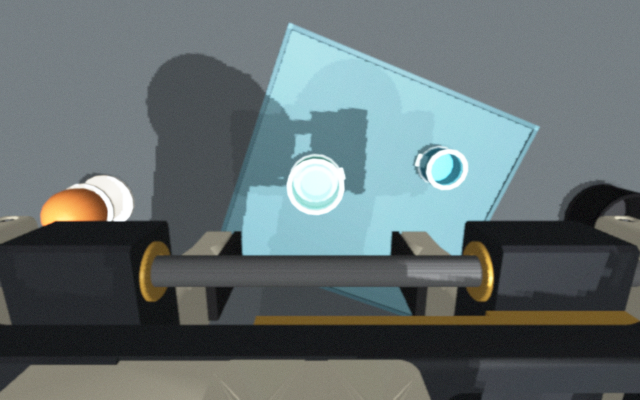

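C is centred at (315,184), and the egg (left) is well outside the gripper's span. Descending.

>>> {"fn": "step_arm", "kwargs": {
  "plan": "7.5 0.3 0 3 0 0 0;7.5 0 0 3.5 0 0 0;7.5 0 0 3 0 0 0;7.5 0 0 2.5 0 0 0;7.5 0 0 1.5 0 0 0;7.5 0 0 1 0 0 0;7.5 0 0 0.5 0 0 0;7.5 0 0 0 0 0 0;7.5 0 0 0 0 0 0;7.5 0 0 0 0 0 0"
}}

```text
clock: 26.0
tool_pos: [0.5647, -0.2268, 0.0219]
orientation: [-179.7, -0.0, -81.5]
force: [-0.6, 1.1, 0.4]
opening: 0.0747
```

Run:
```python
from h import *
shift(.5625,-.2285,.018)
a=snapshot("side")
cv2.imwrite("pics/t14.png",cv2.resize(a[120:220,250:390],(700,500)))
```

```text
shift cm [0.13 0.25 0.39] turn [-0.26 -0.03 -0.08] pos [ 0.5647 -0.2268  0.0219] rpy [-1.7974e+02 -3.0000e-02 -8.1480e+01] F [-0.6  1.1  0.4] open 0.0747 t 26.0
```

View pics/t14.png

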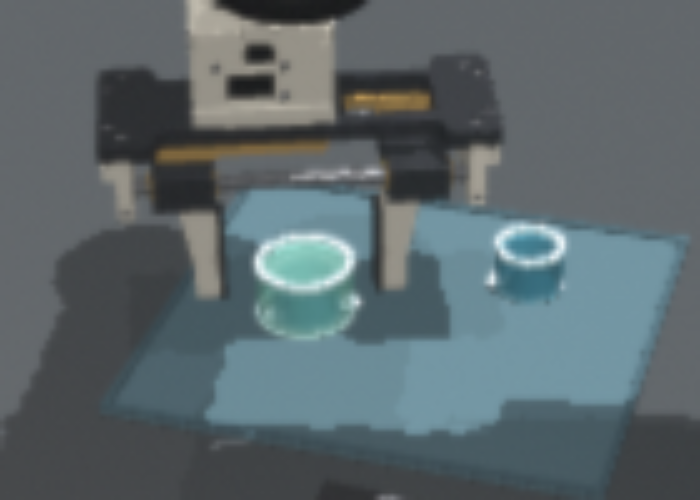

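>>> {"fn": "step_arm", "kwargs": {
  "plan": "7.5 0.1 0 0.2 0 0 0;7.5 0 0 0.1 0 0 0;4 0 0 0 0 0 0;4 0 0 0 0 0 0;4 0 0 0 0 0 0;4 0 0 0 0 0 0;4 0 0 0 0 0 0;4 0 0 0 0 0 0;4 0 0 0 0 0 0"
}}

```text
clock: 26.8
tool_pos: [0.5638, -0.228, 0.0176]
orientation: [-179.9, -0.0, -81.5]
force: [0.2, -0.4, 0.5]
opening: 0.0497
```

>>> {"fn": "step_arm", "kwargs": {
  "plan": "4 0 0 -0.5 0 0 0;4 0 0 -1 0 0 0;4 0 0 -1 0 0 0;4 0 0 -1.5 0 0 0;4 0 0 -2 0 0 0;4 0 0 -2.5 0 0 0;4 0 0 -3 0 0 0;4 0 0 -3 0 0 0;4 0 0 -1.5 0 0 0;4 0 0 0 0 0 0"
}}

```text
clock: 27.63
tool_pos: [0.5659, -0.2286, 0.1838]
orientation: [-179.4, -0.2, -81.5]
force: [0.1, 0.9, 0.0]
opening: 0.0497
```

Run:
```python
from h import *
th=np.radians(8.7);ex=np.array([np.cos(th),np.sin(th)])
L=np.array([.5117,.3173]);p=L-.08*ex
print(p);shift(p[0],p[1],.17)
a=snapshot("side");cv2.imwrite("pics/t15.png",cv2.resize(a[100:220,270:410],(700,600)))
```

```text
[0.43262049 0.30519913]
shift cm [-54.77   5.28   1.15] turn [-0.62 -0.17 -0.08] pos [ 0.5659 -0.2286  0.1838] rpy [-1.7938e+02 -1.7000e-01 -8.1480e+01] F [0.1 0.9 0. ] open 0.0497 t 27.6333
```

View pics/t15.png

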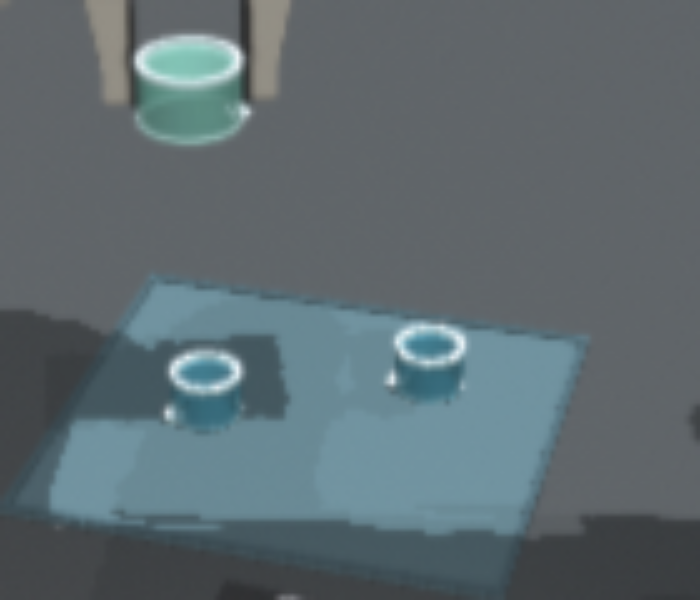

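A small stands under C too: 6 dishes, two of each. Carrying the second medium.

>>> {"fn": "step_arm", "kwargs": {
  "plan": "4 -3.9 0.4 0 0 0 0;4 -3.9 0.4 0 0 0 0;4 -3.9 0.4 0 0 0 0;4 -3.9 0.4 0 0 0 0;4 -3.9 0.4 0 0 0 0;4 -3.9 0.4 0 0 0 0;4 -3.9 0.4 0 0 0 0;4 -3.9 0.4 0 0 0 0;4 -3.9 0.4 0 0 0 0;4 -3.9 0.4 0 0 0 0;4 -3.9 0.4 0 0 0 0;4 -3.9 0.4 0 0 0 0"
}}

```text
clock: 28.68
tool_pos: [0.4455, 0.2292, 0.1773]
orientation: [-179.9, -0.0, -81.5]
force: [0.6, -0.3, 0.1]
opening: 0.0497
```

>>> {"fn": "step_arm", "kwargs": {
  "plan": "4 -3.9 0.4 0 0 0 0;4 -3.9 0.3 0 0 0 0;4 0 0 0 0 0 0;4 0 0 0 0 0 0"
}}

```text
clock: 29.02
tool_pos: [0.4274, 0.3053, 0.1767]
orientation: [-179.9, -0.1, -81.3]
force: [-0.1, -0.7, -0.8]
opening: 0.0496
```

Run:
```python
from h import *
shift(.4326,.3052,.062)
```

```text
shift cm [ 0.08 -0.49 11.47] turn [-0.08 -0.06  0.06] pos [0.4274 0.3053 0.1767] rpy [-1.7992e+02 -6.0000e-02 -8.1340e+01] F [-0.1 -0.7 -0.8] open 0.0496 t 29.0167
```

>>> {"fn": "step_arm", "kwargs": {
  "plan": "4 0 -0.3 3 0 0 0;4 0 0 3 0 0 0;4 0 0 2.5 0 0 0;4 0 0 1.2 0 0 0;4 0 0 0.6 0 0 0;4 0 0 0.3 0 0 0;4 0 0 0 0 0 0;4 0 0 0 0 0 0"
}}

```text
clock: 29.68
tool_pos: [0.4323, 0.3045, 0.0723]
orientation: [-179.8, 0.0, -81.5]
force: [0.2, -0.2, -0.7]
opening: 0.0496
```

Run:
```python
from h import *
shift(.4326,.3052,.0616)
a=snapshot("side");cv2.imwrite("pics/t16.png",cv2.resize(a[220:400,210:410],(660,594)))
```

```text
shift cm [-0.07 -0.04  1.07] turn [-0.2   0.04 -0.13] pos [0.4323 0.3045 0.0723] rpy [-1.798e+02  4.000e-02 -8.153e+01] F [ 0.2 -0.2 -0.7] open 0.0496 t 29.6833
```

View pics/t16.png

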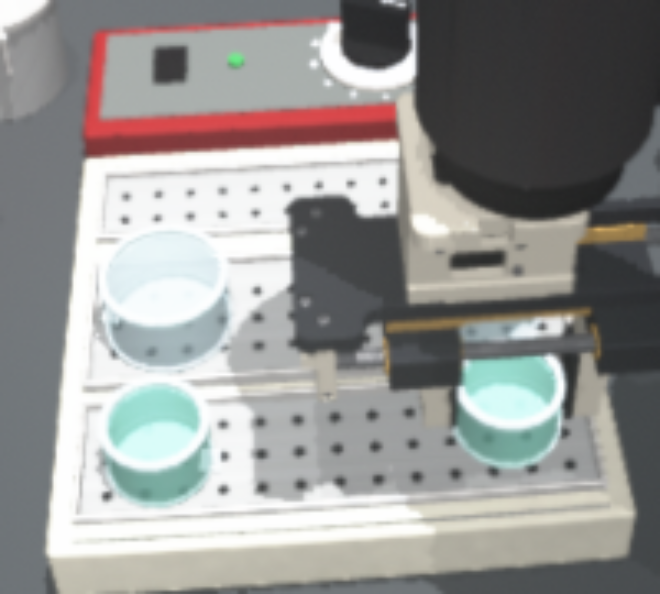

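>>> {"fn": "step_arm", "kwargs": {
  "plan": "4 0 0 0.4 0 0 0;4 0 0 0.3 0 0 0;4 0 0 0.2 0 0 0;4 0 0 0.1 0 0 0;4 0 0 0 0 0 0;4 0 0 0 0 0 0"
}}

```text
clock: 30.23
tool_pos: [0.4317, 0.3043, 0.0616]
orientation: [-179.9, -0.0, -81.5]
force: [-1.1, -0.9, 3.0]
opening: 0.0498
```

>>> {"fn": "step_arm", "kwargs": {
  "plan": "4 0 0 0.1 0 0 0;4 0 0 0 0 0 0;4 0 0 0 0 0 0"
}}

```text
clock: 30.48
tool_pos: [0.4317, 0.3044, 0.0615]
orientation: [-179.8, 0.0, -81.5]
force: [-4.8, -2.4, 13.6]
opening: 0.0495
```

>>> {"fn": "step_arm", "kwargs": {
  "plan": "7 0 0 0 0 0 0;7 0 0 0 0 0 0;7 0 0 0 0 0 0;7 0 0 0 0 0 0;7 0 0 -1 0 0 0;7 0 0 -2 0 0 0;7 0 0 -3 0 0 0;7 0 0 -3 0 0 0;7 0 0 -2 0 0 0;7 0 0 0 0 0 0;7 0 0 0 0 0 0"
}}

```text
clock: 31.4
tool_pos: [0.432, 0.305, 0.1724]
orientation: [-179.7, 0.1, -81.5]
force: [-0.9, 0.1, -1.4]
opening: 0.0699
```

Run:
```python
from h import *
shift(.5625,-.2285,.17)
b=snapshot("scene");a=snapshot("side")
cv2.imwrite("pics/t17b.png",b)
cv2.imwrite("pics/t17.png",a)
```

```text
shift cm [54.69 -5.03  0.12] turn [-0.29  0.15 -0.11] pos [0.432  0.305  0.1724] rpy [-1.7971e+02  1.5000e-01 -8.1510e+01] F [-0.9  0.1 -1.4] open 0.0699 t 31.4
```

View pics/t17.png

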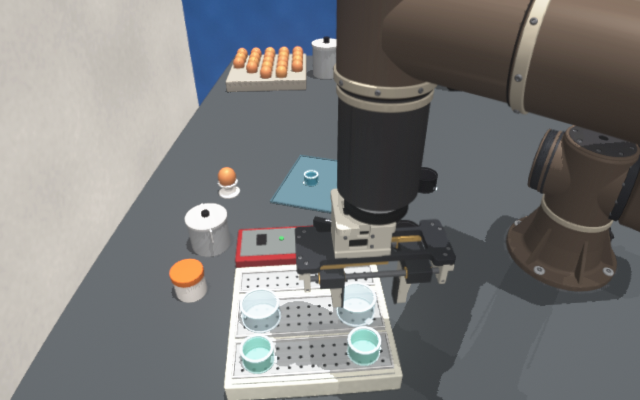

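View pics/t17b.png

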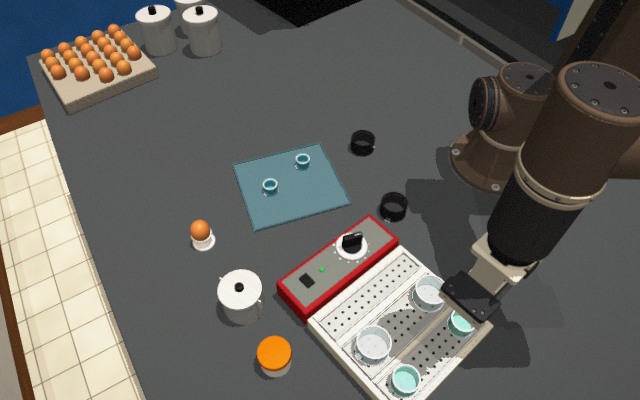

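Four are placed. Now the small at C.

>>> {"fn": "step_arm", "kwargs": {
  "plan": "7 3.9 -0.4 0 0 0 0;7 3.9 -0.4 0 0 0 0;7 3.9 -0.4 0 0 0 0;7 3.9 -0.4 0 0 0 0;7 3.9 -0.4 0 0 0 0;7 3.9 -0.4 0 0 0 0;7 3.9 -0.4 0 0 0 0;7 3.9 -0.4 0 0 0 0;7 3.9 -0.4 0 0 0 0;7 3.9 -0.4 0 0 0 0;7 3.9 -0.4 0 0 0 0;7 3.9 -0.4 0 0 0 0"
}}

```text
clock: 32.5
tool_pos: [0.5475, -0.1535, 0.1694]
orientation: [-180.0, 0.0, -81.5]
force: [1.1, 1.3, 0.2]
opening: 0.0699
```

>>> {"fn": "step_arm", "kwargs": {
  "plan": "7 3.9 -0.2 0 0 0 0;7 3.9 0 0 0 0 0;7 0 0 0 0 0 0;7 0 0 0 0 0 0"
}}

```text
clock: 32.83
tool_pos: [0.5605, -0.2303, 0.1685]
orientation: [179.9, 0.1, -81.7]
force: [-0.3, 0.5, -1.2]
opening: 0.0699
```

Run:
```python
from h import *
shift(.5625,-.2285,.014)
c=calibration("wrist");im=snapshot("wrist");cv2.imwrite("pics/w5.png",im)
for p in[(.449,-.2585,.03),(.5627,-.2285,.03)]:print(np.round(proj(c,p),1))
```

```text
shift cm [-0.14 -0.24 15.45] turn [ 0.05  0.05 -0.34] pos [ 0.5605 -0.2303  0.1685] rpy [ 1.7995e+02  5.0000e-02 -8.1740e+01] F [-0.3  0.5 -1.2] open 0.0699 t 32.8333
[442.4 175.5]
[312.9 189.8]
```

View pics/w5.png

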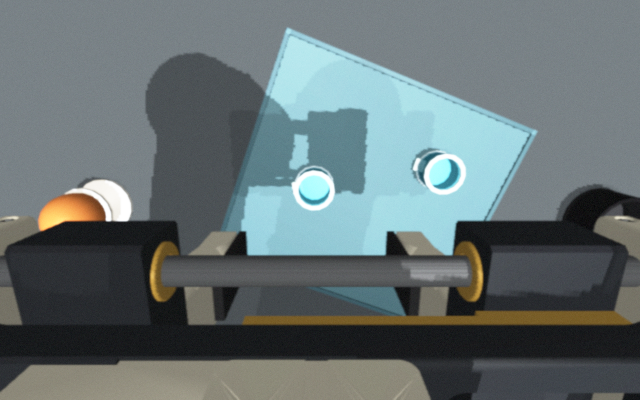

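The small sits at (314,188), as predicted (313,190). Descending.

>>> {"fn": "step_arm", "kwargs": {
  "plan": "7 -0.1 -0.1 3 0 0 0;7 0 0 3.5 0 0 0;7 0 0 3 0 0 0;7 0 0 2.5 0 0 0;7 0 0 1.5 0 0 0;7 0 0 1 0 0 0;7 0 0 0.5 0 0 0;7 0 0 0 0 0 0;7 0 0 0 0 0 0;7 0 0 0 0 0 0"
}}

```text
clock: 33.72
tool_pos: [0.5637, -0.227, 0.0219]
orientation: [-179.7, -0.0, -81.5]
force: [-1.1, -0.1, 0.7]
opening: 0.0701
```

Run:
```python
from h import *
shift(.5630,-.2285,.014)
a=snapshot("side")
cv2.imwrite("pics/t18.png",cv2.resize(a[120:220,250:390],(700,500)))
```

```text
shift cm [0.14 0.1  0.79] turn [-0.26 -0.03 -0.08] pos [ 0.5637 -0.227   0.0219] rpy [-1.7974e+02 -3.0000e-02 -8.1480e+01] F [-1.1 -0.1  0.7] open 0.0701 t 33.7167
```

View pics/t18.png

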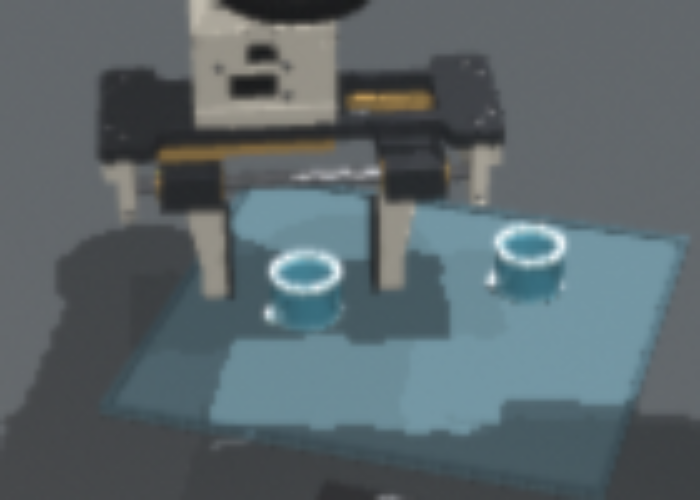

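>>> {"fn": "step_arm", "kwargs": {
  "plan": "7 0.1 0.1 0.4 0 0 0;7 0 0 0.3 0 0 0;7 0 0 0 0 0 0;3 0 0 0 0 0 0;3 0 0 0 0 0 0;3 0 0 0 0 0 0;3 0 0 0 0 0 0;3 0 0 0 0 0 0;3 0 0 0 0 0 0;3 0 0 0 0 0 0"
}}

```text
clock: 34.6
tool_pos: [0.562, -0.2283, 0.0137]
orientation: [-179.8, -0.0, -81.5]
force: [0.5, 0.1, 0.1]
opening: 0.0349
```

>>> {"fn": "step_arm", "kwargs": {
  "plan": "3 0 0 -0.5 0 0 0;3 0 0 -1 0 0 0;3 0 0 -1 0 0 0;3 0 0 -2 0 0 0;3 0 0 -3 0 0 0;3 0 0 -3 0 0 0;3 0 0 -3 0 0 0;3 0 0 -3 0 0 0;3 0 0 0 0 0 0;3 0 0 0 0 0 0"
}}

```text
clock: 35.43
tool_pos: [0.5628, -0.2285, 0.1823]
orientation: [-179.5, -0.1, -81.5]
force: [-0.4, 0.3, -0.8]
opening: 0.0351
```

Run:
```python
from h import *
th=np.radians(8.7);ex=np.array([np.cos(th),np.sin(th)])
L=np.array([.5357,.1546]);p=L+.07*ex
print(p);shift(p[0],p[1],.18)
a=snapshot("side");cv2.imwrite("pics/t19.png",cv2.resize(a[100:220,270:410],(700,600)))
```

```text
[0.60489457 0.16518826]
shift cm [-38.31  -9.98   0.25] turn [-0.48 -0.09 -0.1 ] pos [ 0.5628 -0.2285  0.1823] rpy [-1.7952e+02 -9.0000e-02 -8.1500e+01] F [-0.4  0.3 -0.8] open 0.0351 t 35.4333
```

View pics/t19.png

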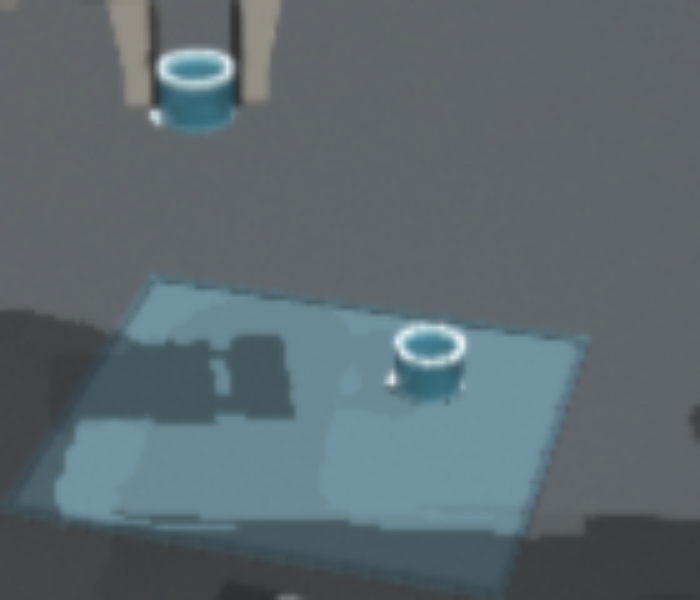

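>>> {"fn": "step_arm", "kwargs": {
  "plan": "3 -3.8 -1 0 0 0 0;3 -3.8 -1 0 0 0 0;3 -3.8 -1 0 0 0 0;3 -3.8 -1 0 0 0 0;3 -3.8 -1 0 0 0 0;3 -3.8 -1 0 0 0 0;3 -3.8 -1 0 0 0 0;3 -3.8 -1 0 0 0 0;3 -3.8 -1 0 0 0 0;3 -3.8 -1 0 0 0 0;3 0 0 0 0 0 0;3 0 0 0 0 0 0"
}}

```text
clock: 36.48
tool_pos: [0.6036, 0.1643, 0.1773]
orientation: [-180.0, -0.0, -81.3]
force: [0.3, -0.6, 0.5]
opening: 0.0352
```

Run:
```python
from h import *
shift(.6049,.1652,.058)
```

```text
shift cm [-0.08 -0.15 11.93] turn [-0.01 -0.05  0.06] pos [0.6036 0.1643 0.1773] rpy [-1.7999e+02 -5.0000e-02 -8.1340e+01] F [ 0.3 -0.6  0.5] open 0.0352 t 36.4833
```

>>> {"fn": "step_arm", "kwargs": {
  "plan": "3 0 0 3 0 0 0;3 0 0 3 0 0 0;3 0 0 2.5 0 0 0;3 0 0 1.5 0 0 0;3 0 0 0.7 0 0 0;3 0 0 0.3 0 0 0;3 0 0 0 0 0 0;3 0 0 0 0 0 0"
}}

```text
clock: 37.15
tool_pos: [0.6052, 0.1622, 0.0699]
orientation: [-179.8, 0.0, -81.5]
force: [-0.1, 0.4, 0.5]
opening: 0.0352
```

Run:
```python
from h import *
shift(.6049,.1652,.0577)
a=snapshot("side");cv2.imwrite("pics/t20.png",cv2.resize(a[210:390,210:410],(660,594)))
```

```text
shift cm [-0.3  -0.01  1.22] turn [-0.22  0.01 -0.12] pos [0.6052 0.1622 0.0699] rpy [-1.7978e+02  1.0000e-02 -8.1520e+01] F [-0.1  0.4  0.5] open 0.0352 t 37.15
```

View pics/t20.png

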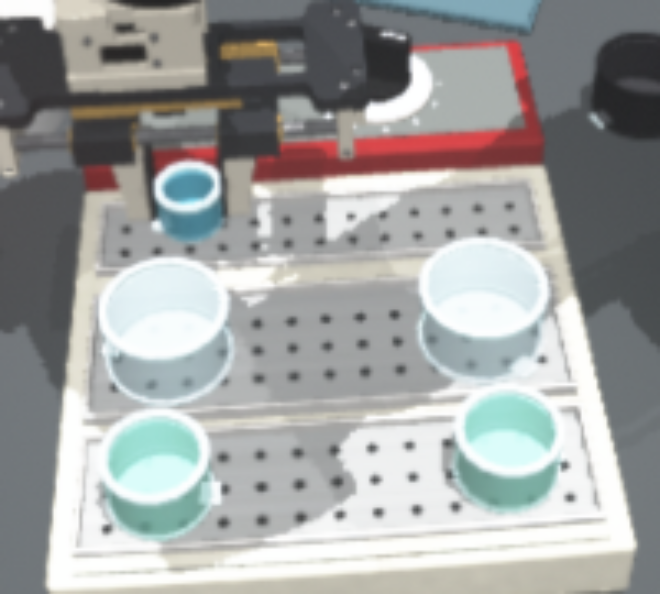

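>>> {"fn": "step_arm", "kwargs": {
  "plan": "3 -0.2 0 0.4 0 0 0;3 0 0 0.4 0 0 0;3 0 0 0.2 0 0 0;3 0 0 0.1 0 0 0;3 0 0 0 0 0 0;3 0 0 0 0 0 0"
}}

```text
clock: 37.7
tool_pos: [0.6044, 0.1644, 0.0579]
orientation: [-179.9, -0.0, -81.5]
force: [-0.1, 0.1, -0.7]
opening: 0.0347
```

>>> {"fn": "step_arm", "kwargs": {
  "plan": "3 0 0 0.1 0 0 0;3 0 0 0 0 0 0;3 0 0 0 0 0 0"
}}

```text
clock: 37.95
tool_pos: [0.6045, 0.1644, 0.0576]
orientation: [-179.8, 0.0, -81.5]
force: [-2.1, 0.4, 5.0]
opening: 0.0346
```

Contact at 5 N. Releasing and rising.

>>> {"fn": "step_arm", "kwargs": {
  "plan": "6 0 0 0 0 0 0;6 0 0 0 0 0 0;6 0 0 0 0 0 0;6 0 0 0 0 0 0;6 0 0 -1 0 0 0;6 0 0 -2 0 0 0;6 0 0 -3 0 0 0;6 0 0 -3 0 0 0;6 0 0 -3 0 0 0;6 0 0 0 0 0 0;6 0 0 0 0 0 0"
}}

```text
clock: 38.87
tool_pos: [0.6052, 0.1649, 0.1799]
orientation: [-179.6, 0.1, -81.5]
force: [0.2, -0.3, -0.7]
opening: 0.0599
```

Run:
```python
from h import *
shift(.449,-.259,.17)
b=snapshot("scene");cv2.imwrite("pics/t21b.png",b)
```

```text
shift cm [39.62 21.72  0.76] turn [-0.42  0.1  -0.1 ] pos [0.6052 0.1649 0.1799] rpy [-1.7958e+02  1.0000e-01 -8.1500e+01] F [ 0.2 -0.3 -0.7] open 0.0599 t 38.8667
```

View pics/t21b.png

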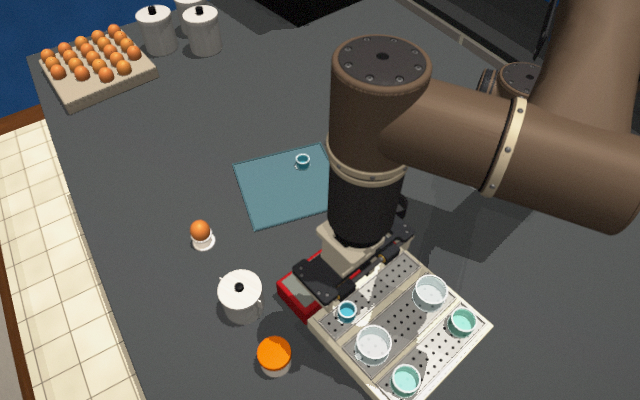

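The last small is still at (302,160). Going to it.

>>> {"fn": "step_arm", "kwargs": {
  "plan": "7 3.6 1.95 0 0 0 0;7 3.6 1.95 0 0 0 0;7 3.6 1.95 0 0 0 0;7 3.6 1.95 0 0 0 0;7 3.6 1.95 0 0 0 0;7 3.6 1.95 0 0 0 0;7 3.6 1.95 0 0 0 0;7 3.6 1.95 0 0 0 0;7 3.6 2 0 0 0 0;7 3.6 2 0 0 0 0;7 3.6 2 0 0 0 0;7 0 0 0 0 0 0"
}}

```text
clock: 39.92
tool_pos: [0.4452, -0.2638, 0.1751]
orientation: [180.0, 0.0, -81.8]
force: [0.8, 0.3, 0.3]
opening: 0.0696
```

>>> {"fn": "step_arm", "kwargs": {
  "plan": "7 0 0 0 0 0 0;7 0 0 0 0 0 0"
}}

```text
clock: 40.08
tool_pos: [0.4481, -0.2594, 0.1755]
orientation: [-179.9, 0.0, -81.6]
force: [-0.4, 0.3, 0.5]
opening: 0.0698
```

Run:
```python
from h import *
shift(.449,-.259,.014)
c=calibration("wrist");im=snapshot("wrist");cv2.imwrite("pics/w6.png",im)
for p in[(.449,-.2585,.03)]:print(np.round(proj(c,p),1))
```

```text
shift cm [-0.02 -0.07 16.15] turn [-0.06  0.04 -0.2 ] pos [ 0.4481 -0.2594  0.1755] rpy [-1.7994e+02  4.0000e-02 -8.1600e+01] F [-0.4  0.3  0.5] open 0.0698 t 40.0833
[315.  187.3]
```

View pics/w6.png

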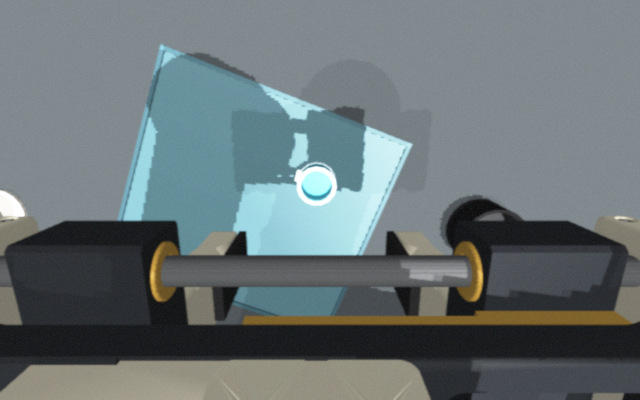

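>>> {"fn": "step_arm", "kwargs": {
  "plan": "7 0 0 3 0 0 0;7 0 0 3.5 0 0 0;7 0 0 3 0 0 0;7 0 0 2.7 0 0 0;7 0 0 2 0 0 0;7 0 0 1.2 0 0 0;7 0 0 0.5 0 0 0;7 0 0 0 0 0 0;7 0 0 0 0 0 0;7 0 0 0 0 0 0"
}}

```text
clock: 40.97
tool_pos: [0.4503, -0.2589, 0.0183]
orientation: [-179.8, -0.0, -81.4]
force: [1.4, 0.0, 0.7]
opening: 0.07
```

Run:
```python
from h import *
shift(.449,-.259,.014)
a=snapshot("side")
cv2.imwrite("pics/t22.png",cv2.resize(a[120:220,280:420],(700,500)))
```

```text
shift cm [-0.01  0.13  0.43] turn [-0.23 -0.03 -0.05] pos [ 0.4503 -0.2589  0.0183] rpy [-1.7977e+02 -3.0000e-02 -8.1450e+01] F [1.4 0.  0.7] open 0.07 t 40.9667
```

View pics/t22.png

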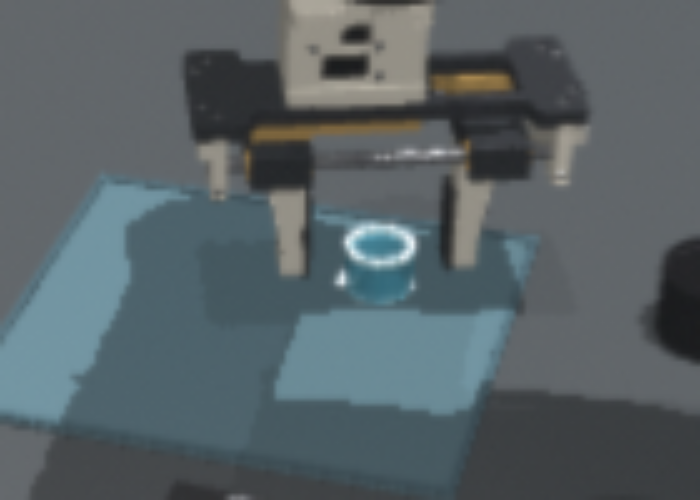

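>>> {"fn": "step_arm", "kwargs": {
  "plan": "7 0 0.1 0.3 0 0 0;7 0 0 0.1 0 0 0;3 0 0 0 0 0 0;3 0 0 0 0 0 0;3 0 0 0 0 0 0;3 0 0 0 0 0 0;3 0 0 0 0 0 0;3 0 0 0 0 0 0;3 0 0 0 0 0 0;3 0 0 0 0 0 0"
}}

```text
clock: 41.85
tool_pos: [0.4483, -0.2594, 0.0133]
orientation: [-179.8, -0.0, -81.5]
force: [-0.9, 0.1, 1.1]
opening: 0.0354
```

>>> {"fn": "step_arm", "kwargs": {
  "plan": "3 0 0 -0.5 0 0 0;3 0 0 -1 0 0 0;3 0 0 -1 0 0 0;3 0 0 -2 0 0 0;3 0 0 -3 0 0 0;3 0 0 -3 0 0 0;3 0 0 -3 0 0 0;3 0 0 -3 0 0 0;3 0 0 0 0 0 0;3 0 0 0 0 0 0"
}}

```text
clock: 42.68
tool_pos: [0.4491, -0.2597, 0.1816]
orientation: [-179.5, -0.1, -81.5]
force: [-0.6, 0.2, -0.4]
opening: 0.0357
```

Run:
```python
from h import *
th=np.radians(8.7);ex=np.array([np.cos(th),np.sin(th)])
L=np.array([.5357,.1546]);p=L-.07*ex
print(p);shift(p[0],p[1],.18)
a=snapshot("side");cv2.imwrite("pics/t23.png",cv2.resize(a[100:220,270:410],(700,600)))
```

```text
[0.46650543 0.14401174]
shift cm [-39.67  -7.68   0.15] turn [-0.47 -0.11 -0.11] pos [ 0.4491 -0.2597  0.1816] rpy [-1.7953e+02 -1.1000e-01 -8.1510e+01] F [-0.6  0.2 -0.4] open 0.0357 t 42.6833
```

View pics/t23.png

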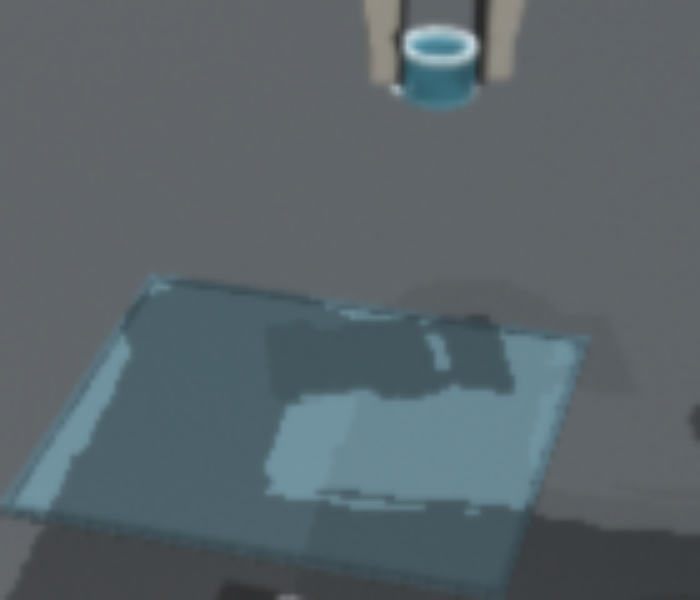

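Mat is empty. Carrying the last small.

>>> {"fn": "step_arm", "kwargs": {
  "plan": "3 -3.9 -0.8 0 0 0 0;3 -3.9 -0.8 0 0 0 0;3 -3.9 -0.8 0 0 0 0;3 -3.9 -0.8 0 0 0 0;3 -3.9 -0.8 0 0 0 0;3 -3.9 -0.8 0 0 0 0;3 -3.9 -0.8 0 0 0 0;3 -3.9 -0.8 0 0 0 0;3 -3.9 -0.7 0 0 0 0;3 -3.9 -0.7 0 0 0 0;3 -0.6 0 0 0 0 0;3 0 0 0 0 0 0"
}}

```text
clock: 43.73
tool_pos: [0.4659, 0.1457, 0.1775]
orientation: [-180.0, -0.1, -81.3]
force: [-0.1, -1.6, -1.3]
opening: 0.0352
```

Run:
```python
from h import *
shift(.4665,.144,.0575)
```

```text
shift cm [ 0.17 -0.02 12.  ] turn [-0.04 -0.05  0.08] pos [0.4659 0.1457 0.1775] rpy [-1.7996e+02 -5.0000e-02 -8.1320e+01] F [-0.1 -1.6 -1.3] open 0.0352 t 43.7333
```

>>> {"fn": "step_arm", "kwargs": {
  "plan": "3 0 0 3 0 0 0;3 0 0 3 0 0 0;3 0 0 2.5 0 0 0;3 0 0 1.5 0 0 0;3 0 0 0.7 0 0 0;3 0 0 0.3 0 0 0;3 0 0 0 0 0 0;3 0 0 0 0 0 0"
}}

```text
clock: 44.4
tool_pos: [0.4673, 0.1437, 0.0692]
orientation: [-179.8, 0.0, -81.5]
force: [0.4, -0.3, 0.4]
opening: 0.0357
```

Run:
```python
from h import *
shift(.4665,.144,.0573)
a=snapshot("side");cv2.imwrite("pics/t24.png",cv2.resize(a[210:390,210:410],(660,594)))
```

```text
shift cm [-0.04  0.08  1.19] turn [-0.2   0.02 -0.13] pos [0.4673 0.1437 0.0692] rpy [-1.798e+02  2.000e-02 -8.153e+01] F [ 0.4 -0.3  0.4] open 0.0357 t 44.4
```

View pics/t24.png

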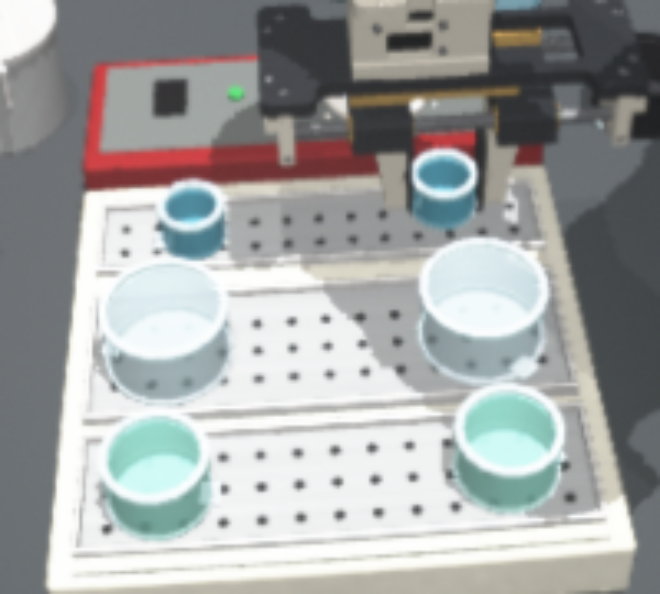

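>>> {"fn": "step_arm", "kwargs": {
  "plan": "3 0 0 0.4 0 0 0;3 0 0 0.4 0 0 0;3 0 0 0.2 0 0 0;3 0 0 0.1 0 0 0;3 0 0 0 0 0 0;3 0 0 0 0 0 0"
}}

```text
clock: 44.95
tool_pos: [0.4669, 0.1439, 0.0575]
orientation: [-179.9, -0.0, -81.5]
force: [0.3, -0.3, 0.0]
opening: 0.0353
```

>>> {"fn": "step_arm", "kwargs": {
  "plan": "3 0 0 0.1 0 0 0;3 0 0 0 0 0 0;3 0 0 0 0 0 0"
}}

```text
clock: 45.2
tool_pos: [0.467, 0.1439, 0.0572]
orientation: [-179.8, 0.0, -81.5]
force: [-3.1, -0.4, 8.8]
opening: 0.0352
```

>>> {"fn": "step_arm", "kwargs": {
  "plan": "6 0 0 0 0 0 0;6 0 0 0 0 0 0;6 0 0 0 0 0 0;6 0 0 0 0 0 0;6 0 0 -1 0 0 0;6 0 0 -2 0 0 0;6 0 0 -3 0 0 0;6 0 0 -3 0 0 0;6 0 0 -3 0 0 0;6 0 0 -3 0 0 0;6 0 0 0 0 0 0"
}}

```text
clock: 46.12
tool_pos: [0.4693, 0.1451, 0.2125]
orientation: [-179.3, 0.2, -81.5]
force: [1.4, 0.8, -0.3]
opening: 0.0598
```

>>> {"fn": "step_arm", "kwargs": {
  "plan": "6 -3.5 -1.5 -1 0 0 0;6 -3.5 -1.5 0 0 0 0;6 -3.5 0 0 0 0 0;6 -3.5 0 0 0 0 0;6 0 0 0 0 0 0;6 0 0 0 0 0 0"
}}

```text
clock: 46.62
tool_pos: [0.475, 0.2882, 0.2157]
orientation: [-179.9, -0.0, -81.4]
force: [0.2, -0.1, -0.7]
opening: 0.0601
```

Run:
```python
from h import *
st()
b=snapshot("scene");cv2.imwrite("pics/t25b.png",b)
cv2.imwrite("pics/w7.png",snapshot("wrist"))
c=calibration("scene")
cv2.imwrite("pics/knob.png",cv2.resize(b[215:275,310:400],(800,533),interpolation=cv2.INTER_CUBIC))
```

```text
{'clock': 46.6167, 'tool_pos': [0.475, 0.2882, 0.2157], 'orientation': [-179.9061, -0.0423, -81.3749], 'force': [0.1952, -0.0504, -0.6952], 'opening': 0.0601}
```

View pics/t25b.png

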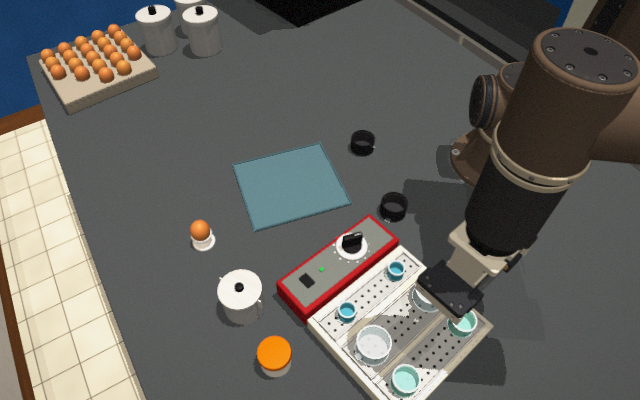

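View pics/w7.png

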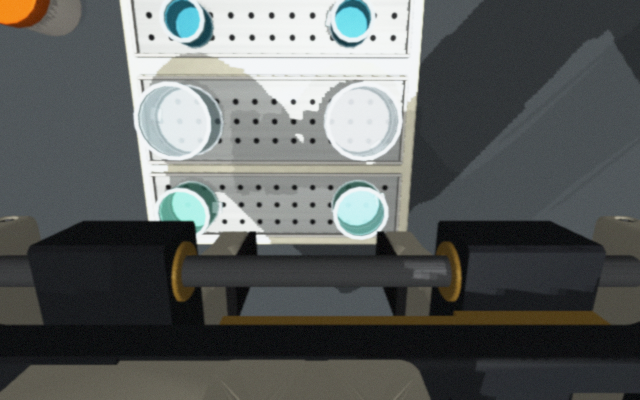

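View pics/knob.png

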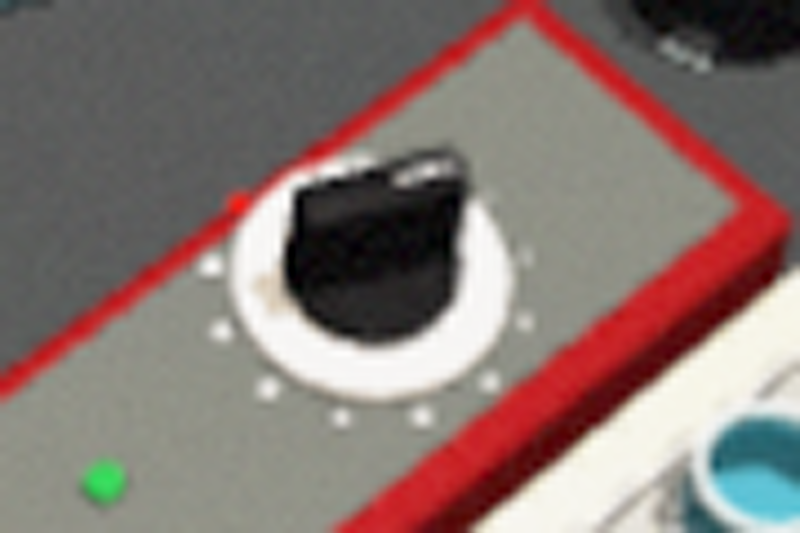

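The wrist view shows all six dishes standing inside their rails (small 185,22 / 351,22; large 178,120 / 363,120; medium 186,205 / 360,210). Now the knob: I'll look from above.

Run:
```python
from h import *
shift(.511,.045,.24)
```

```text
shift cm [24.4   0.03 -2.38] turn [-0.11 -0.04 -0.09] pos [0.4752 0.2863 0.2161] rpy [-1.7989e+02 -4.0000e-02 -8.1490e+01] F [-0.8 -0.1 -0.3] open 0.06 t 46.7167
```

>>> {"fn": "step_arm", "kwargs": {
  "plan": "6 4 0 -0.4 0 0 0;6 4 0 -0.4 0 0 0;6 4 0 -0.4 0 0 0;6 4 0 -0.4 0 0 0;6 4 0 -0.4 0 0 0;6 4 0 -0.4 0 0 0;6 0 0 0 0 0 0;6 0 0 0 0 0 0;6 0 0 0 0 0 0"
}}

```text
clock: 47.47
tool_pos: [0.5106, 0.0482, 0.2407]
orientation: [-179.8, 0.0, -81.7]
force: [-0.9, 0.4, 0.5]
opening: 0.0597
```

Run:
```python
from h import *
shift(.511,.045,.24)
b=snapshot("wrist");cv2.imwrite("pics/w8.png",b)
cc=calibration("wrist")
for p in[(.511,.045,.06),(.511,.045,.1)]:print(np.round(proj(cc,p),1))
```

```text
shift cm [0.32 0.01 0.07] turn [-0.17  0.02 -0.25] pos [0.5106 0.0482 0.2407] rpy [-1.7983e+02  2.0000e-02 -8.1650e+01] F [-0.9  0.4  0.5] open 0.0597 t 47.4667
[316.5 175.4]
[316.4 183.5]
```

View pics/w8.png

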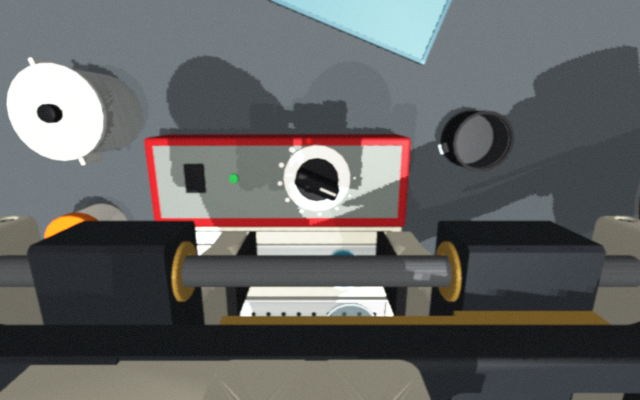

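Run:
```python
import cv2
a=cv2.imread("pics/w8.png");cv2.imwrite("pics/w8c.png",cv2.resize(a[130:230,260:380],(720,600),interpolation=cv2.INTER_CUBIC))
```

```text
(no output)
```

View pics/w8c.png

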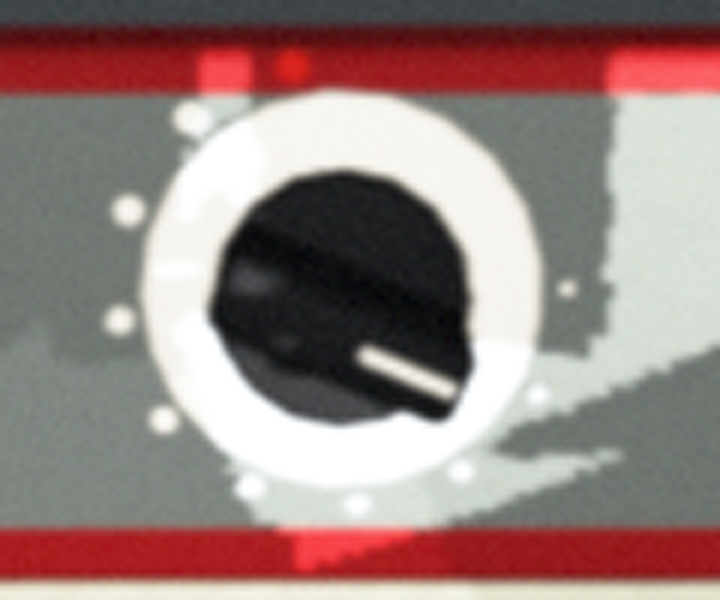

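The pointer is at about 21° past the first (smallest) dot. The dots grow clockwise to red at 258°. I'll triangulate the pointer line for the bar's height and direction.

Run:
```python
from h import *
w=calibration("wrist");s=calibration("scene");d=calibration("side")
def tri(rays):
    A=np.zeros((3,3));b=np.zeros(3)
    for c,v in rays:
        v=v/np.linalg.norm(v);P=np.eye(3)-np.outer(v,v);A+=P;b+=P@c
    x=np.linalg.solve(A,b);return x,[round(np.linalg.norm((np.eye(3)-np.outer(v,v)/(v@v))@(x-c))*1000,1) for c,v in rays]
f=lambda x,y:(310+x*90/800-.45,215+y*60/533-.45)
g=lambda x,y:(260+x/6-.42,130+y/6-.42)
P=[]
for a,b in(((395,182),(360,355)),((455,166),(455,391))):
    x,r=tri([ray(s,*f(*a)),ray(w,*g(*b))]);print(np.round(x,4),r);P.append(x)
v=P[1]-P[0];print("dir deg",np.degrees(np.arctan2(v[1],v[0])))
# dial dots & skirt center at panel
for z in(.06,.062):
    pts=np.array([onz(w,*g(*q),z)[:2] for q in((568,288),(538,394),(461,471),(357,504),(250,488),(164,420),(120,320),(128,210),(192,118),(293,68))])
    A=np.c_[2*pts,np.ones(len(pts))];sol=np.linalg.lstsq(A,(pts**2).sum(1),rcond=None)[0];print("dial centre",sol[:2],"r",np.sqrt(sol[2]+sol[0]**2+sol[1]**2))
C=sol[:2]
l=[onz(w,*g(*q),P[0][2]) for q in((360,355),(455,391))]
v=l[1]-l[0];print("line world angle",np.degrees(np.arctan2(v[1],v[0])),l)
v0=pts[0]-C;v9=pts[9]-C;print("dot0",np.degrees(np.arctan2(v0[1],v0[0])),"red",np.degrees(np.arctan2(v9[1],v9[0])))
print(telemetry.get_obs()["joint_pos"])
```

```text
[0.5081 0.0481 0.1045] [np.float64(0.5), np.float64(0.5)]
[0.4931 0.0516 0.1038] [np.float64(0.7), np.float64(0.7)]
dir deg 166.8749508258962
dial centre [0.51058996 0.04762424] r 0.038763519838946645
dial centre [0.51064443 0.04723521] r 0.0385352087833266
line world angle 167.29975262162006 [array([0.50760133, 0.0483955 , 0.10453077]), array([0.49254544, 0.05178856, 0.10453077])]
dot0 -170.95026219565972 red -69.33244634766463
[ 2.74680177e+01  4.51746114e+00 -1.83371243e+01  4.30444346e-02
 -6.69954300e+01 -1.90519845e+01]
```

The bar's top is at z≈0.104 and the centre at (0.5106, 0.0475). The bar lies at 167°, about 22° past the zero dot, so 236° of clockwise turn remains. j6 range calls for two grasps: turn 100°, regrasp at 180°, then turn about 136° plus a little overdrive.

>>> {"fn": "step_arm", "kwargs": {
  "plan": "6 0 0 0 0 0 -6.9;6 0 0 0 0 0 -6.9;6 0 0 0 0 0 -6.9;6 0 0 0 0 0 -6.9;6 0 0 0 0 0 -6.9;6 0 0 0 0 0 -6.9;6 0 0 0 0 0 -6.9;6 0 0 0 0 0 -6.9;6 0 0 0 0 0 -6.9;6 0 0 0 0 0 -6.6;6 0 0 0 0 0 0;6 0 0 0 0 0 0"
}}

```text
clock: 48.52
tool_pos: [0.5107, 0.0502, 0.2404]
orientation: [-180.0, -0.1, -12.9]
force: [0.7, 0.3, -0.3]
opening: 0.0601
```

Run:
```python
from h import *
shift(.5108,.0472,.079,-13)
print(telemetry.get_obs()["joint_pos"])
```

```text
shift cm [ 0.05  0.3  16.14] turn [-0.05 -0.13  0.07] pos [0.5107 0.0502 0.2404] rpy [-1.7995e+02 -1.3000e-01 -1.2930e+01] F [ 0.7  0.3 -0.3] open 0.0601 t 48.5167
[ 2.76023990e+01  4.55106520e+00 -1.83189222e+01  4.90292285e-02
 -6.70021050e+01  4.94526647e+01]
```

>>> {"fn": "step_arm", "kwargs": {
  "plan": "6 0 0.3 3 0 0 0;6 0 0 3.5 0 0 0;6 0 0 3 0 0 0;6 0 0 2.5 0 0 0;6 0 0 1.5 0 0 0;6 0 0 1 0 0 0;6 0 0 0.5 0 0 0;6 0 0 0 0 0 0;6 0 0 0 0 0 0;6 0 0 0 0 0 0"
}}

```text
clock: 49.35
tool_pos: [0.5114, 0.0468, 0.0917]
orientation: [-179.9, -0.2, -12.8]
force: [-0.1, -0.1, 0.5]
opening: 0.0601
```

Run:
```python
from h import *
shift(.5108,.0472,.079,-13)
a=snapshot("side");cv2.imwrite("pics/t26.png",cv2.resize(a[190:270,240:390],(800,427)))
b=snapshot("scene");cv2.imwrite("pics/t26b.png",cv2.resize(b[190:290,290:420],(780,600)))
```

```text
shift cm [-0.07 -0.02  1.27] turn [-0.12 -0.23  0.17] pos [0.5114 0.0468 0.0917] rpy [-179.88   -0.23  -12.83] F [-0.1 -0.1  0.5] open 0.0601 t 49.35
```

View pics/t26.png

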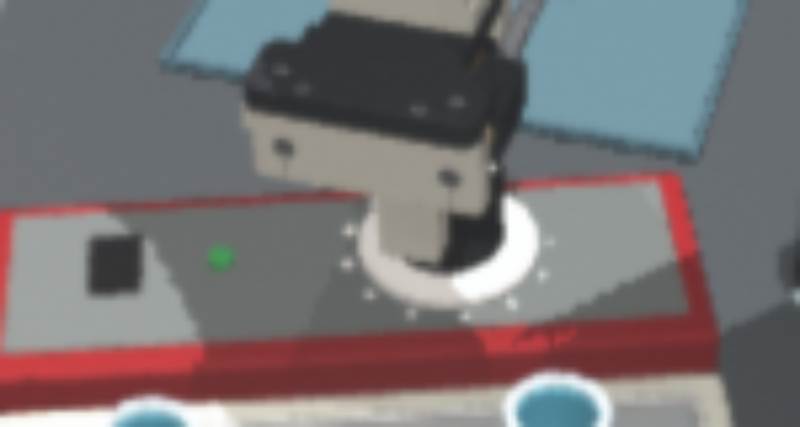

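View pics/t26b.png

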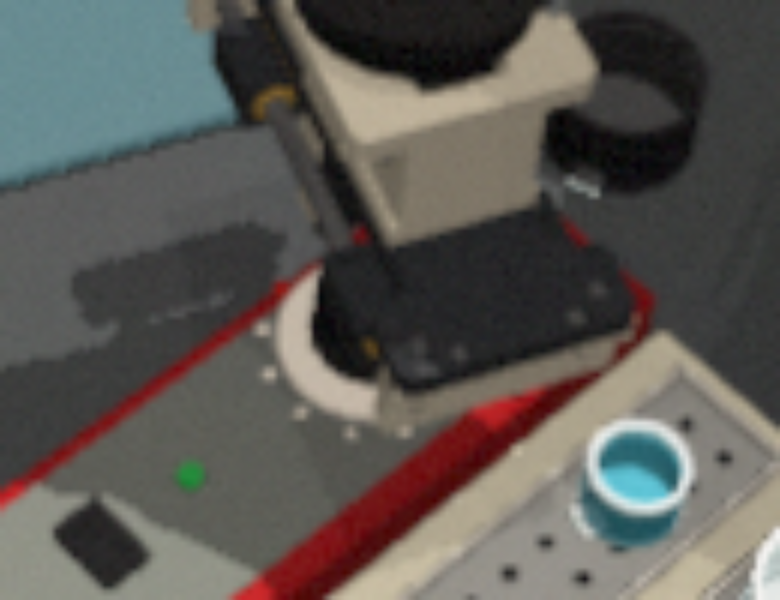

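>>> {"fn": "step_arm", "kwargs": {
  "plan": "6 0 0 0.6 0 0 0;6 0 0 0.5 0 0 0;6 0 0 0 0 0 0;1 0 0 0 0 0 0;1 0 0 0 0 0 0;1 0 0 0 0 0 0;1 0 0 0 0 0 0;1 0 0 0 0 0 0;1 0 0 0 0 0 0;1 0 0 0 0 0 0;1 0 0 0 0 0 0;1 0 0 0 0 0 0"
}}

```text
clock: 50.45
tool_pos: [0.5106, 0.0464, 0.0797]
orientation: [-179.9, -0.1, -12.8]
force: [-0.8, 0.1, -0.1]
opening: 0.0137
```

Run:
```python
from h import *
shift(.5108,.0472,.079,-13);print(telemetry.get_obs()["moment"],telemetry.get_obs()["joint_pos"][5])
```

```text
shift cm [-0.   -0.08  0.07] turn [-0.06 -0.15  0.19] pos [0.5106 0.0464 0.0797] rpy [-1.7994e+02 -1.5000e-01 -1.2810e+01] F [-0.8  0.1 -0.1] open 0.0137 t 50.45
[-0.06641407  0.05456117  0.01223787] 49.94183863499449
```

Gripped the bar (13.7 mm). Quick check of the dishes before turning.

Run:
```python
from h import *
a=snapshot("scene");cv2.imwrite("pics/t27.png",a)
```

```text
(no output)
```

View pics/t27.png

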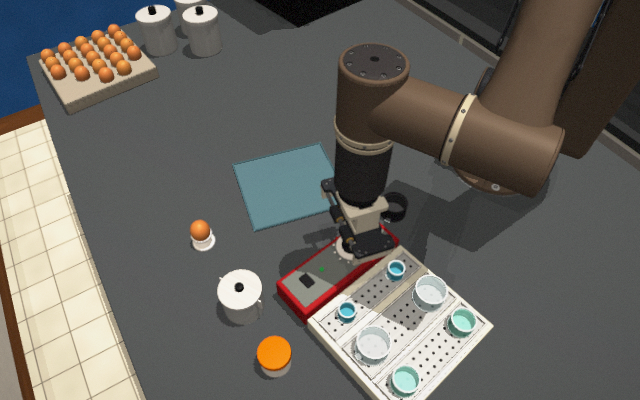

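All six are in their rows (scene 396,269; 346,311; 430,291; 373,344; 462,321; 405,380). Turning clockwise.

>>> {"fn": "step_arm", "kwargs": {
  "plan": "1 0 0 0 0 0 4;1 0 0 0 0 0 7;1 0 0 0 0 0 7;1 0 0 0 0 0 7;1 0 0 0 0 0 7;1 0 0 0 0 0 7;1 0 0 0 0 0 7;1 0 0 0 0 0 7;1 0 0 0 0 0 7;1 0 0 0 0 0 7;1 0 0 0 0 0 7;1 0 0 0 0 0 7"
}}

```text
clock: 51.5
tool_pos: [0.511, 0.0467, 0.0797]
orientation: [-179.8, 0.1, -94.1]
force: [1.0, 0.4, -1.0]
opening: 0.014
```

>>> {"fn": "step_arm", "kwargs": {
  "plan": "1 0 0 0 0 0 7;1 0 0 0 0 0 7;1 0 0 0 0 0 5;1 0 0 0 0 0 0;1 0 0 0 0 0 0;6 0 0 0 0 0 0;6 0 0 0 0 0 0;6 0 0 0 0 0 0;6 0 0 0 0 0 0;6 0 0 0 0 0 0;6 0 0 0 0 0 0"
}}

```text
clock: 52.42
tool_pos: [0.5105, 0.0464, 0.0796]
orientation: [-179.9, 0.1, -112.8]
force: [-0.2, -0.7, 0.6]
opening: 0.0488
```

Run:
```python
from h import *
shift(.5108,.0472,.079,-113);print(telemetry.get_obs()["moment"],telemetry.get_obs()["joint_pos"][5])
cv2.imwrite("pics/t28.png",cv2.resize(snapshot("scene")[190:290,290:420],(780,600)))
```

```text
shift cm [-0.09  0.01  0.06] turn [-0.13  0.07  0.21] pos [0.5105 0.0464 0.0796] rpy [-1.7987e+02  7.0000e-02 -1.1279e+02] F [-0.2 -0.7  0.6] open 0.0488 t 52.4167
[ 0.03943225 -0.06994681  0.0162788 ] -50.03802066860877
```

View pics/t28.png

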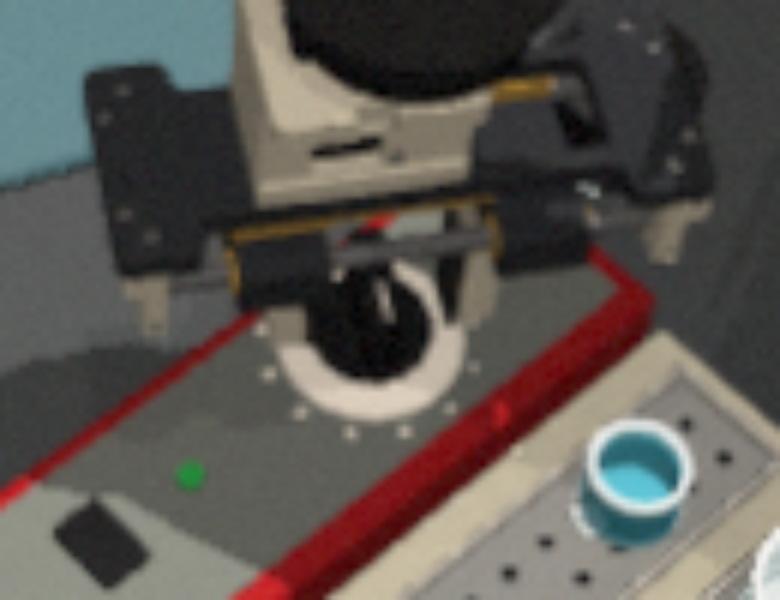

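The bar turned with the gripper. Rising clear, rotating back 180° and regrasping.

>>> {"fn": "step_arm", "kwargs": {
  "plan": "6 0 0 -2 0 0 0;6 0 0 -2 0 0 0;6 0 0 0 0 0 -7;6 0 0 0 0 0 -7;6 0 0 0 0 0 -7;6 0 0 0 0 0 -7;6 0 0 0 0 0 -7;6 0 0 0 0 0 -7;6 0 0 0 0 0 -7;6 0 0 0 0 0 -7;6 0 0 0 0 0 -7;6 0 0 0 0 0 -7"
}}

```text
clock: 53.47
tool_pos: [0.5104, 0.0464, 0.1196]
orientation: [-179.9, -0.1, -42.5]
force: [0.1, 0.7, 0.9]
opening: 0.06
```

>>> {"fn": "step_arm", "kwargs": {
  "plan": "6 0 0 0 0 0 -7;6 0 0 0 0 0 -7;6 0 0 0 0 0 -7;6 0 0 0 0 0 -7;6 0 0 0 0 0 -7;6 0 0 0 0 0 -7;6 0 0 0 0 0 -7;6 0 0 0 0 0 -7;6 0 0 0 0 0 -7;6 0 0 0 0 0 -7;6 0 0 0 0 0 -7;6 0 0 0 0 0 -7"
}}

```text
clock: 54.47
tool_pos: [0.5104, 0.0464, 0.1196]
orientation: [179.9, -0.1, 41.5]
force: [-0.5, -1.4, -0.2]
opening: 0.06
```

>>> {"fn": "step_arm", "kwargs": {
  "plan": "6 0 0 0 0 0 -7;6 0 0 0 0 0 -7;6 0 0 0 0 0 -7;6 0 0 0 0 0 -5;6 0 0 0 0 0 0;6 0 0 0 0 0 0;6 0 0 0 0 0 0"
}}

```text
clock: 55.05
tool_pos: [0.5105, 0.0464, 0.1196]
orientation: [179.9, -0.1, 67.0]
force: [-0.1, 0.3, -0.2]
opening: 0.0601
```

Run:
```python
from h import *
shift(.5108,.0470,.0795,67.2);print(telemetry.get_obs()["joint_pos"][5])
```

```text
shift cm [ 0.07 -0.    4.01] turn [ 0.13 -0.08 -0.18] pos [0.5105 0.0464 0.1196] rpy [ 1.7987e+02 -8.0000e-02  6.7020e+01] F [-0.1  0.3 -0.2] open 0.0601 t 55.05
129.77413706846508
```

>>> {"fn": "step_arm", "kwargs": {
  "plan": "6 0 0 2 0 0 0;6 0 0 1.5 0 0 0;6 0 0 0.5 0 0 0;6 0 0 0 0 0 0;1 0 0 0 0 0 0;1 0 0 0 0 0 0;1 0 0 0 0 0 0;1 0 0 0 0 0 0;1 0 0 0 0 0 0;1 0 0 0 0 0 0;1 0 0 0 0 0 0;1 0 0 0 0 0 0"
}}

```text
clock: 56.05
tool_pos: [0.5109, 0.0464, 0.0798]
orientation: [179.8, -0.1, 67.2]
force: [2.6, -2.5, -3.8]
opening: 0.0139
```

>>> {"fn": "step_arm", "kwargs": {
  "plan": "1 0 0 0 0 0 4;1 0 0 0 0 0 7;1 0 0 0 0 0 7;1 0 0 0 0 0 7;1 0 0 0 0 0 7;1 0 0 0 0 0 7;1 0 0 0 0 0 7;1 0 0 0 0 0 7;1 0 0 0 0 0 7;1 0 0 0 0 0 7;1 0 0 0 0 0 7;1 0 0 0 0 0 7"
}}

```text
clock: 57.05
tool_pos: [0.5109, 0.0463, 0.0798]
orientation: [-179.9, -0.2, -14.1]
force: [0.6, -1.2, 0.6]
opening: 0.0139
```

>>> {"fn": "step_arm", "kwargs": {
  "plan": "1 0 0 0 0 0 7;1 0 0 0 0 0 7;1 0 0 0 0 0 7;1 0 0 0 0 0 7;1 0 0 0 0 0 7;1 0 0 0 0 0 7;1 0 0 0 0 0 4;1 0 0 0 0 0 3;1 0 0 0 0 0 0;1 0 0 0 0 0 0"
}}

```text
clock: 57.88
tool_pos: [0.5109, 0.0464, 0.0797]
orientation: [-179.8, -0.1, -62.7]
force: [1.1, -0.5, 0.6]
opening: 0.0138
```

Run:
```python
from h import *
shift(.5108,.0470,.0795,-69);print(telemetry.get_obs()["moment"],telemetry.get_obs()["joint_pos"][5])
```

```text
shift cm [-0.06 -0.02  0.02] turn [-0.17 -0.05  6.29] pos [0.5109 0.0464 0.0797] rpy [-1.7984e+02 -6.0000e-02 -6.2710e+01] F [ 1.1 -0.5  0.6] open 0.0138 t 57.8833
[-0.4362512  -0.43545079 -0.11687916] 0.03738492878411301
```

>>> {"fn": "step_arm", "kwargs": {
  "plan": "1 0 0 0 0 0 3;1 0 0 0 0 0 3;1 0 0 0 0 0 0;1 0 0 0 0 0 0"
}}

```text
clock: 58.22
tool_pos: [0.5109, 0.0464, 0.0798]
orientation: [-179.8, -0.0, -68.7]
force: [2.2, -2.4, 1.0]
opening: 0.0138
```

Run:
```python
from h import *
shift(.5108,.0470,.0795,-69);print(telemetry.get_obs()["moment"])
```

```text
shift cm [-0.06 -0.02  0.03] turn [-0.17 -0.05  0.35] pos [0.5109 0.0464 0.0798] rpy [-1.7983e+02 -5.0000e-02 -6.8650e+01] F [ 2.2 -2.4  1. ] open 0.0138 t 58.2167
[-0.59416449 -0.68727809 -0.00609311]
```

>>> {"fn": "step_arm", "kwargs": {
  "plan": "1 0 0 0 0 0 2;1 0 0 0 0 0 2;1 0 0 0 0 0 0;1 0 0 0 0 0 0"
}}

```text
clock: 58.55
tool_pos: [0.5109, 0.0465, 0.0798]
orientation: [-179.8, -0.0, -72.6]
force: [0.9, -0.6, 2.4]
opening: 0.0141
```

Run:
```python
from h import *
shift(.5108,.0470,.0795,-69);print(telemetry.get_obs()["moment"])
```

```text
shift cm [-0.05 -0.01  0.03] turn [-0.17 -0.04 -3.59] pos [0.5109 0.0465 0.0798] rpy [-1.7983e+02 -4.0000e-02 -7.2590e+01] F [ 0.9 -0.6  2.4] open 0.0141 t 58.55
[-0.16621702 -0.45423574  0.85266316]
```

The moment jumped to 0.85 N m against 0.05 N m knob friction: that's the stop. A touch more, then let go and look.

>>> {"fn": "step_arm", "kwargs": {
  "plan": "1 0 0 0 0 0 2;1 0 0 0 0 0 0;1 0 0 0 0 0 0"
}}

```text
clock: 58.8
tool_pos: [0.5108, 0.0467, 0.0797]
orientation: [-179.8, -0.0, -74.6]
force: [0.0, 0.9, 1.6]
opening: 0.0146
```

Run:
```python
from h import *
shift(.5108,.0470,.0795,-69);print(telemetry.get_obs()["moment"])
```

```text
shift cm [-0.03 -0.01  0.02] turn [-0.18 -0.02 -5.64] pos [0.5108 0.0467 0.0797] rpy [-1.7982e+02 -1.0000e-02 -7.4640e+01] F [0.  0.9 1.6] open 0.0146 t 58.8
[ 0.40437311 -0.30800143  0.88770826]
```

>>> {"fn": "step_arm", "kwargs": {
  "plan": "6 0 0 0 0 0 0;6 0 0 0 0 0 0;6 0 0 0 0 0 0;6 0 0 0 0 0 0;6 0 0 0 0 0 0;6 0 0 -2 0 0 0;6 0 0 -4 0 0 0;6 0 0 -4 0 0 0;6 0 0 -4 0 0 0;6 0 0 -1 0 0 0;6 0 0 0 0 0 0;6 0 0 0 0 0 0"
}}

```text
clock: 59.8
tool_pos: [0.5103, 0.0465, 0.2302]
orientation: [-179.7, 0.0, -74.8]
force: [-0.4, -0.5, 0.3]
opening: 0.0602
```

Run:
```python
from h import *
st();w=snapshot("wrist");c=calibration("wrist")
cv2.imwrite("pics/w9c.png",cv2.resize(w[130:230,260:380],(720,600),interpolation=cv2.INTER_CUBIC))
cv2.imwrite("pics/t29.png",snapshot("side"));cv2.imwrite("pics/t29b.png",snapshot("scene"))
```

```text
{'clock': 59.8, 'tool_pos': [0.5103, 0.0465, 0.2302], 'orientation': [-179.7448, 0.0273, -74.8303], 'force': [-0.4389, -0.4726, 0.3196], 'opening': 0.0602}
```

View pics/w9c.png

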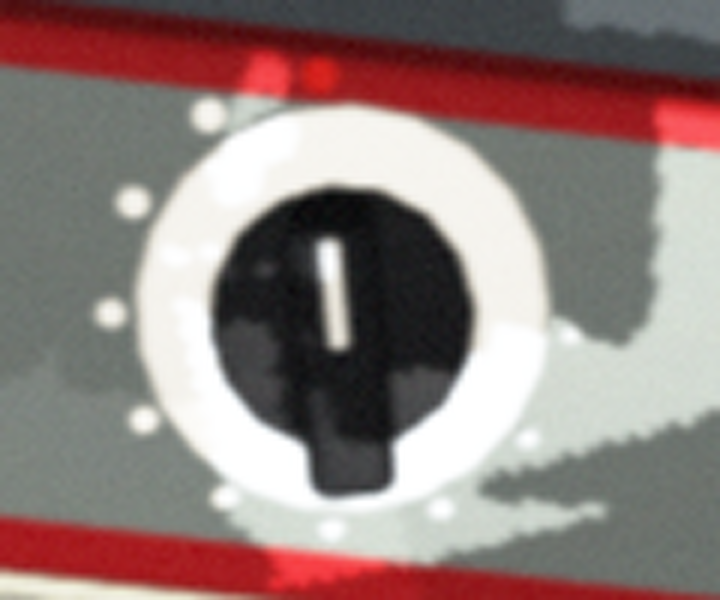

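View pics/t29.png

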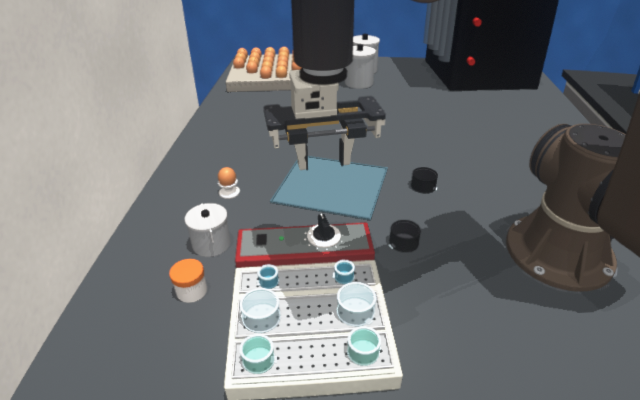

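View pics/t29b.png

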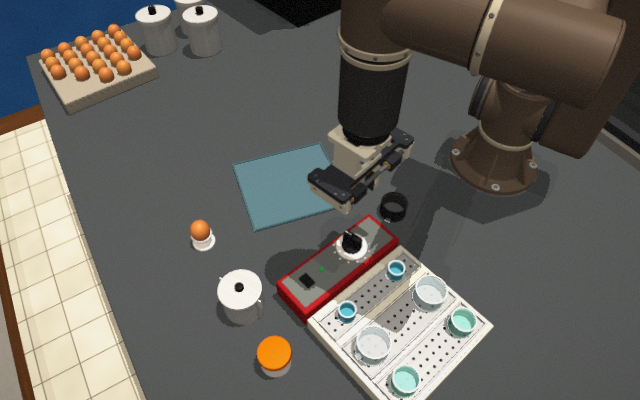

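The pointer is now at yaw ≈ −68.6°, on the red dot (−69.3°). One last enlarged check of the rows.

Run:
```python
import cv2
b=cv2.imread("pics/t29b.png");a=cv2.imread("pics/t29.png")
cv2.imwrite("pics/fin.png",cv2.resize(b[240:400,300:500],(750,600),interpolation=cv2.INTER_CUBIC))
cv2.imwrite("pics/fin2.png",cv2.resize(a[255:395,225:400],(750,600),interpolation=cv2.INTER_CUBIC))
```

```text
(no output)
```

View pics/fin.png

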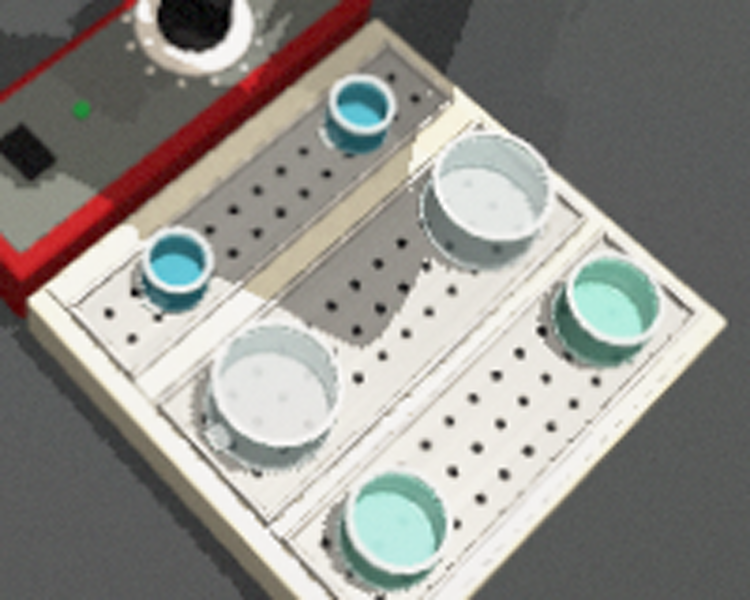

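View pics/fin2.png

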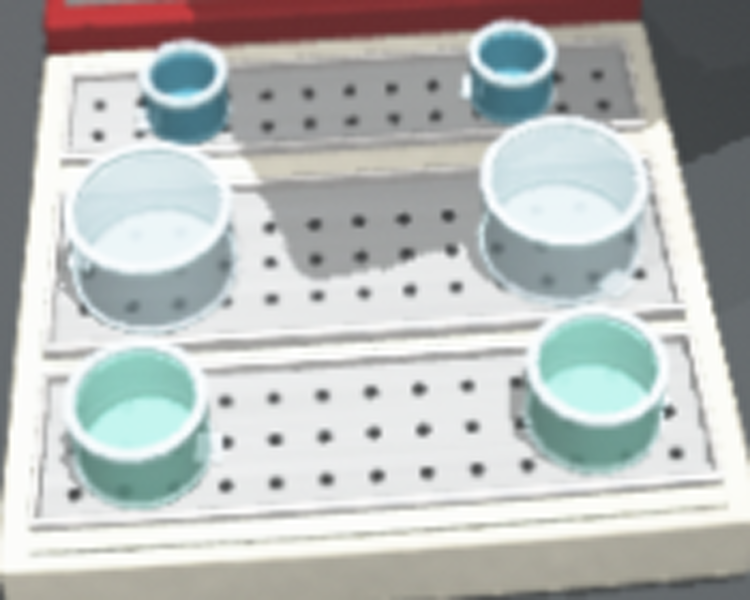

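All six stand flat between their rails, the mat is empty and the bystanders are untouched. Handing in.

Run:
```python
from h import *
print(workorder.close_job())
```

```text
the job is handed in; nothing more can be done
None
```

The job is handed in at about 60 s. I found six dishes, two of each size, and each now stands mouth down between the rails of its own row. Each was lowered until the tool felt contact (5–14 N) before I released it.

After that I turned the heat knob clockwise to its stop in two grasps and let go.

**Last checks:**
- **Dishes:** the scene and side views, enlarged, show all six flat between their rails, and the mat is empty.
- **Knob:** at the end of the turn the moment rose to about 0.9 N m. The pointer then read about −68.6°, against the red dot at −69.3°.
- **Bystanders:** the egg stand, steel jar, screw jar and both black cups look unmoved. I saw no dish knocked aside during the run.

No final check failed. The wrist camera placed dishes 2–5 mm off from the other cameras along y. I aimed by the scene camera instead, and the grasps and placings held.

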